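# Sort a stripped sewing machine's parts into their trays

### The job

Sort the sewing machine parts lying on the bench into the three metal trays: both belt pulleys into the round pan, both bearing blocks into the square tray and the connecting rod into the long narrow tray. Set every part down (do not drop it) flat on its tray's floor, side by side and not on one another, pulleys hub up and blocks standing on their feet; leave the oil bottle and the screwdriver where they are.

Things in the scene. Friction and masses are not known exactly. Their poses are not given: they have to be found in the camera images.
- pulley_a: Steel belt pulley from a sewing machine: a grooved wheel 52 mm across and 14 mm thick, lying flat, with a plain round hub 24 mm across standing up from its middle to 44 mm above the underside (grip the hub). Origin: centre of the underside; z up along the hub. 0.15 to 0.31 kg. One of two alike, both belong in the round pan.
- pulley_b: Steel belt pulley from a sewing machine: a grooved wheel 52 mm across and 14 mm thick, lying flat, with a plain round hub 24 mm across standing up from its middle to 44 mm above the underside (grip the hub). Origin: centre of the underside; z up along the hub. 0.15 to 0.31 kg. One of two alike, both belong in the round pan.
- block_a: Bearing block: dark cast foot 50 mm long (its x) by 26 mm wide (its y), 10 mm thick, with a round-topped housing 30 mm long and 26 mm wide rising to 42 mm; a brass bush shows in its two upright flat faces (facing its +y and -y, 26 mm apart: grip these). Origin: centre of the underside; z up. 0.17 to 0.35 kg. One of two alike, both belong in the square tray.
- block_b: Bearing block: dark cast foot 50 mm long (its x) by 26 mm wide (its y), 10 mm thick, with a round-topped housing 30 mm long and 26 mm wide rising to 42 mm; a brass bush shows in its two upright flat faces (facing its +y and -y, 26 mm apart: grip these). Origin: centre of the underside; z up. 0.17 to 0.35 kg. One of two alike, both belong in the square tray.
- rod: Connecting rod, plain steel, lying flat: a straight bar 12 mm wide and 14 mm thick along its x, with a round eye 26 mm across and 14 mm thick at each end (eye centres 45 mm either side of the middle), 116 mm long in all. Grip it across the middle of the bar. Origin: centre of the underside; z up. 0.1 to 0.21 kg. Belongs in the long narrow tray.
- round_pan: Round aluminium pan fixed to the bench: 152 mm across outside, 144 mm inside, rim 22 mm above the bench, floor 4 mm thick. Origin: centre of its underside, on the bench; z up. For the two pulleys.
- square_tray: Square aluminium tray fixed to the bench: 132 x 132 mm outside, walls 4 mm thick (124 x 124 mm inside), rim 22 mm above the bench, floor 4 mm thick. Origin: centre of its underside, on the bench; x and y along its sides, z up. For the two bearing blocks.
- long_tray: Long narrow aluminium tray fixed to the bench: 92 mm wide (its x) by 200 mm long (its y) outside, walls 4 mm thick (84 x 192 mm inside), rim 22 mm above the bench, floor 4 mm thick. Origin: centre of its underside, on the bench; z up. For the connecting rod.
- oil_bottle: Bystander: small upright oil bottle, 44 mm across and 120 mm tall, red cap. Origin: centre of its underside. Not to be moved.
- screwdriver: Bystander: screwdriver with a red handle, 190 mm long, lying on the bench along its x. Origin: under its middle. Not to be moved.
Mind the look-alikes: they are no part of the job. Leave any green or turquoise look-alike of the pulley_a alone.

How it is judged:
By the outcome, as a careful person would: the job done as asked, in the order asked, and still so for the second after the job is handed in, with the robot touching nothing.
It also fails if it takes over 112 s, if anything falls off the work surface, if the arm or the gripper's body presses on something with over 40 N, if the wrist force passes 120 N, or if a joint passes its speed limit or range.

### The arm

A 6-joint arm with a two-finger parallel gripper is mounted at the origin on the work surface. World frame = base frame: x ahead of the robot, y to its left, z up, the work surface at z = 0. Lengths are in m, angles in rad, forces in N, time in s.
With the tool pointing down it reaches from about 0.25 to 0.85 m from the base axis. Payload 12.5 kg.
Tool frame: the origin (TCP) lies midway between the tips of the shut fingers; the grasp point (between the pads) lies 19 mm behind it; z points along the fingers, y is the line along which they close (so a half turn about z gives the same grasp; the last joint's range is limited). The gripper opens to 93 mm and grips with 3 to 60 N. Pads are 15 mm wide; open, the fingers measure 128 mm over their backs; the gripper's body (75 mm by 188 mm) begins 65 mm behind the grasp point.
Start: joints at [-1.355, 0.351, 1.652, -0, 1.139, -0.085], TCP at [0.163, -0.525, 0.219] pointing down, gripper open.
Joint ranges: [-2.75, 2.75], [-0.79, 2.1], [0.01, 2.65], [-1.57, 4.71], [0.07, 3.14], [-2.87, 2.87]. Speed limits (rad/s): [2.22, 2.22, 2.79, 3.14, 3.14, 3.14].

### API

Orientations are given as a rotation vector (axis times angle).
In Python, from station import readout, viewer, ctrl gives the robot as it stands.
- The arm moves only by the tool drive_tool, never from a script. Its arguments are lists of equal length, an entry for each row: "offset": the shift along the tool's x, y, z normalised to -1 to 1, where 1 is 0.15 m, a list of three; "angular": the turn, a rotation vector about the tool's x, y, z normalised to -1 to 1, where 1 is pi/2 rad, a list of three. In form: {"offset": [[dx, dy, dz], ...], "angular": [[rx, ry, rz], ...]}. A call has exactly 5 rows; each row is the pose to reach, as a shift and turn from the pose commanded when the call began, along the tool's axes at that moment; what a row does not reach only later rows make up. A row lasts 1/8 s, in which the tool goes at most 62.5 mm and 10.7 degrees, less where a joint would pass 70% of its speed; a pose out of reach is approached as far as the arm can. A call with a number of a shift or a turn outside -1 to 1 is refused whole. A call with a gripper value outside its range is refused whole. "hand" is the opening, from 0 (shut) to 1 (fully open), set as the call begins (left out, the last holds). The fingers move at their own pace and stop on an object; the grip force is fixed at half the most. Time passes only in rows, so rows that repeat a pose let the fingers close, or fill a call up. It gives the time, the measured TCP pose, the force, the opening and the grip force at its end, in the units of the state.
- readout.sense(): the state, without advancing time (a new reading comes with each control period).
- viewer.camera(name): name is "scene" or "top"; returns the picture (420x560x3 uint8, red, green, blue); there is no depth.
- viewer.get_calibration(name): a dict with "fov_y" (degrees; the focal length in pixels is half the picture's height over the tangent of half this angle, whatever the lens; pixels are square), "cx", "cy" (the principal point, pixels), "R" (3x3) and "t" (3): a world point X has camera coordinates R X + t. Camera axes: x right, y down, z forward; pixel columns grow to the right and rows downward; lengths in m; the calibration is good to about 2 mm. A picture is of the moment at which its call begins. get_calibration takes no time and is no camera call.
- ctrl.hand_in(): hands the job in; it is judged then, once.
The state is a dict: "t": time; "joints": joint angles; "qd": joint speeds; "effort": joint torques, N m; "position": TCP position; "tcp_rot": TCP orientation; "wrist_force": force on the tool from outside, world axes, zero at the start; "torque": the same for the moment, N m; "opening": finger opening in m; "grasp_force": force on a finger pad.
Only numpy, scipy, OpenCV 4.12 (cv2) and the standard library are available. Lean on these libraries where they do the work, as an engineer would, in place of code of your own. Each camera call takes 0.05 s, during which the arm holds its last target. There are 200 camera calls.

## Working session

There is one attempt and no reset: what is moved stays moved. The work goes in short steps, Python scripts to look and compute and a tool call to move; the robot and the scene stay as the last step left them, time stands still between calls to the robot, and variables do not carry over. Pictures are saved under pics/ and viewed, at most 14 in all, crops included, and the job is handed in when it is done.

Besides the shell and the picture viewer there is one more tool, called after "Call:" as name(argument=value, ...), one argument or row to a line, values as JSON. drive_tool: Moves the arm, as the interface text tells. Scaled input: -1 to 1 covers 0.15 m each way for a shift and pi/2 rad each way for a turn. Its arguments: {"type":"object","properties":{"offset":{"type":"array","items":{"type":"array","items":{"type":"number","minimum":-1,"maximum":1}}},"angular":{"type":"array","items":{"type":"array","items":{"type":"number","minimum":-1,"maximum":1}}},"hand":{"type":"number"}},"required":["offset","angular"]}

```bash
ls; mkdir -p pics
python3 - <<'E'
from station import readout, viewer, ctrl
import cv2
for n in("top","scene"):
    im=viewer.camera(n); cv2.imwrite(f"pics/{n}0.png",cv2.resize(im[...,::-1],None,fx=1.42,fy=1.42,interpolation=cv2.INTER_CUBIC))
    c=viewer.get_calibration(n); print(n,c)
print(readout.sense())
E
```

```text
pics
top {'fov_y': 51.38159507005406, 'cx': 275.65531568797206, 'cy': 207.72194264939574, 'R': array([[ 2.38805998e-03, -9.99538181e-01, -3.02939259e-02],
       [-9.96155590e-01,  2.75031167e-04, -8.76011733e-02],
       [ 8.75690492e-02,  3.03866604e-02, -9.95694889e-01]]), 't': array([0.01767277, 0.47592978, 1.01390103])}
scene {'fov_y': 55.782591672083385, 'cx': 283.3881830552977, 'cy': 205.05332778332786, 'R': array([[-0.52158249,  0.85297734, -0.01952847],
       [ 0.62840344,  0.36857569, -0.68502633],
       [-0.57711422, -0.36956949, -0.72825652]]), 't': array([ 0.25133346, -0.26208711,  1.2186367 ])}
{'t': 0.1, 'joints': array([-1.35462136e+00,  3.51158586e-01,  1.65231054e+00,  1.24809588e-05,
        1.13912075e+00, -8.46100473e-02]), 'qd': array([ 0.00245192, -0.00031264, -0.00276864, -0.00117734, -0.0004797 ,
        0.00113083]), 'effort': array([ 8.63523692e-04, -4.98026490e+01, -2.85704076e+01,  7.00080791e-02,
        2.39153492e-02, -2.99807846e-05]), 'position': array([ 0.16290797, -0.52501479,  0.21818712]), 'tcp_rot': array([-3.10514811e+00, -4.70535634e-01,  8.51782663e-05]), 'wrist_force': array([ 0.10816368, -0.51121138, -0.92524342]), 'torque': array([ 0.0095542 , -0.04199926, -0.04996036]), 'grasp_force': 0.0, 'opening': 0.09312102744710891}
```

View pics/top0.png

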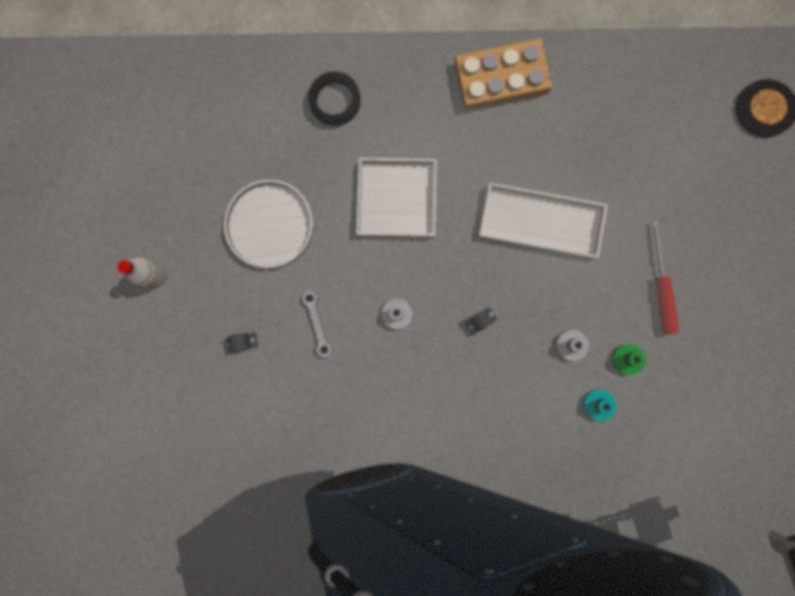

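View pics/scene0.png

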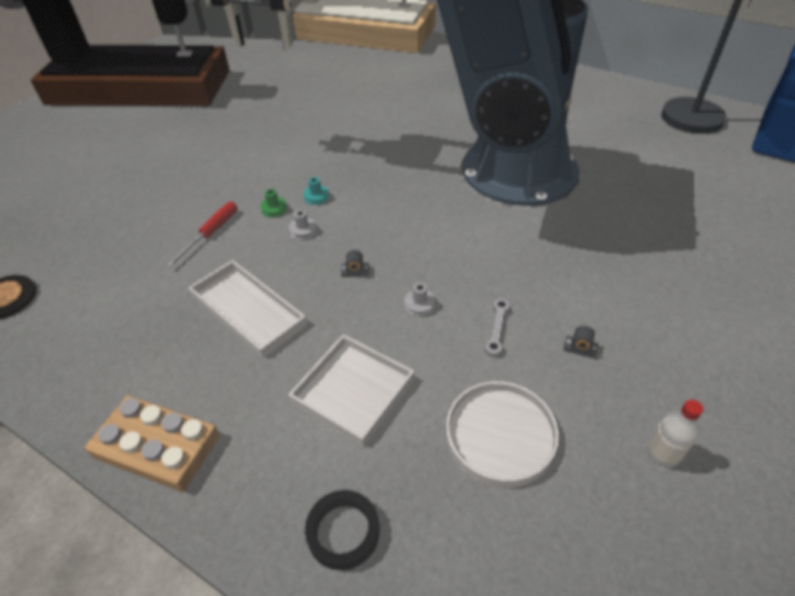

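The top view shows the pulleys at about (396,314) and (573,345), blocks at (241,343) and (480,321), and the rod at (317,325). The trays are behind them, and the green and turquoise look-alikes are at (630,359) and (600,405). Next I'll enlarge the parts.

```bash
cat > h.py <<'E'
import numpy as np, cv2
from station import readout, viewer, ctrl
def crop(im,x0,y0,w,h,s):
    o=cv2.resize(im[y0:y0+h,x0:x0+w,::-1],None,fx=s,fy=s,interpolation=cv2.INTER_CUBIC)
    for x in range(-(-x0//20)*20,x0+w,20): cv2.putText(o,str(x),(int((x-x0+.5)*s)-8,8),0,.3,(0,255,255)); cv2.line(o,(int((x-x0+.5)*s),10),(int((x-x0+.5)*s),14),(0,255,255))
    for y in range(-(-y0//20)*20,y0+h,20): cv2.putText(o,str(y),(0,int((y-y0+.5)*s)+3),0,.3,(0,255,255)); cv2.line(o,(20,int((y-y0+.5)*s)),(24,int((y-y0+.5)*s)),(0,255,255))
    return o
def cal(n):
    c=viewer.get_calibration(n); f=210/np.tan(np.radians(c['fov_y']/2)); return f,c['cx'],c['cy'],np.array(c['R']),np.array(c['t'])
def px2w(n,u,v,z):
    f,cx,cy,R,t=cal(n); d=R.T@np.array([(u-cx)/f,(v-cy)/f,1]); o=-R.T@t
    return o+d*(z-o[2])/d[2]
def w2px(n,X):
    f,cx,cy,R,t=cal(n); p=R@np.array(X)+t; return p[0]/p[2]*f+cx,p[1]/p[2]*f+cy
E
python3 - <<'E'
from h import *
im=viewer.camera("top"); np.save("top0.npy",im); s=viewer.camera("scene"); np.save("scene0.npy",s)
a=crop(im,155,198,132,60,6); b=crop(im,315,208,132,60,6)[:, :]
cv2.imwrite("pics/t1.png",np.vstack([a[:300],b[:300]]) if 0 else cv2.resize(np.vstack([crop(im,155,198,132,50,6),crop(im,315,210,132,50,6)]),None,fx=1,fy=1))
cv2.imwrite("pics/t2.png",crop(im,150,105,285,90,2.8))
cv2.imwrite("pics/s1.png",np.vstack([crop(s,195,140,132,50,6),crop(s,280,195,146,55,792/146)]))
E
```

```text
(no output)
```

View pics/t1.png

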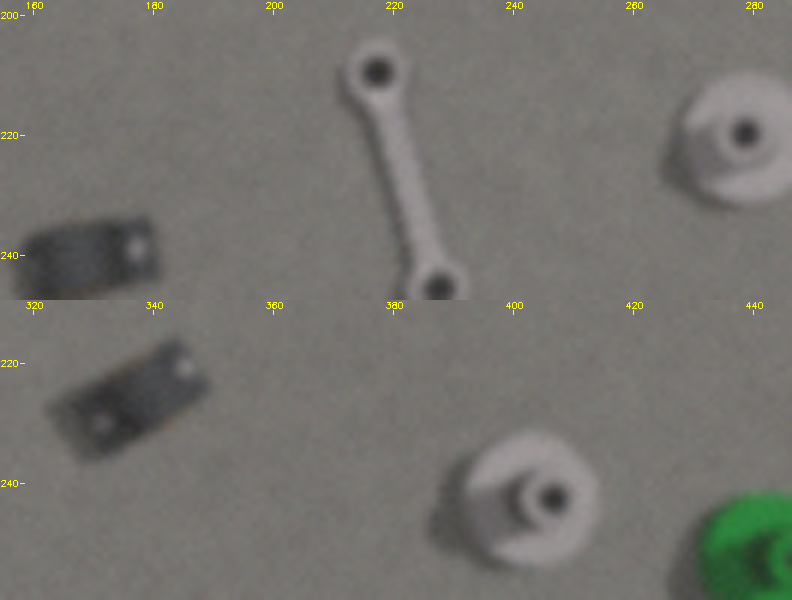

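View pics/t2.png

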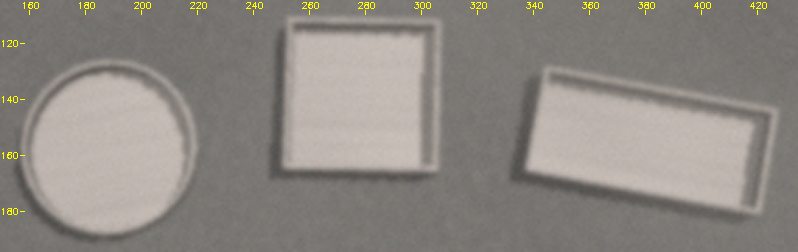

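View pics/s1.png

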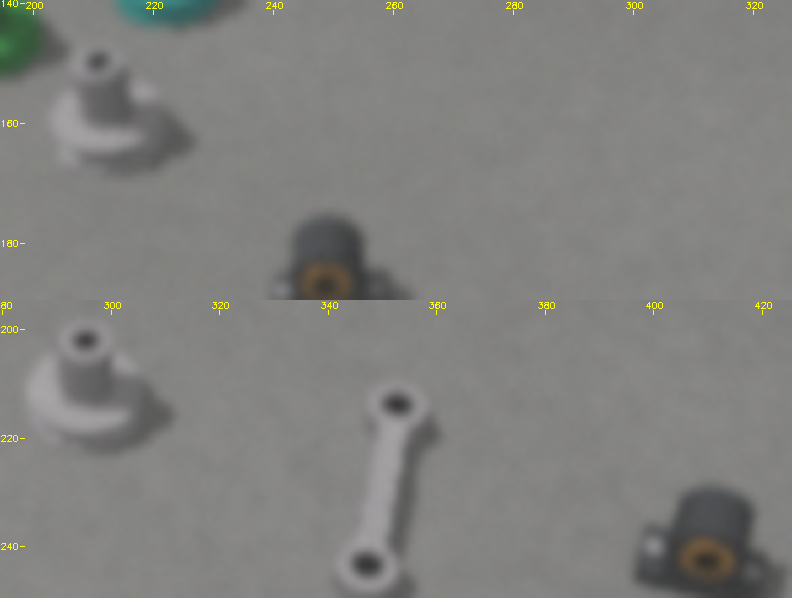

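Run:
```python
from h import *
from scipy.optimize import minimize
np.set_printoptions(precision=4,suppress=True)
for nm,t,s in [("pulL",(278.7,219.7),(294.9+.0,202.1)),("pulR",(406.7,242.5),(210.5,150.0-.5))]:
    print(nm,px2w("top",*t,.044),px2w("scene",*s,.044))
E1=px2w("top",217.3,209.5,.014);E2=px2w("top",227.7,245.5,.014)
S1=px2w("scene",352.4,213.7,.014);S2=px2w("scene",347,243.2,.014)
print("rod",E1,E2,np.linalg.norm(E1-E2),"scene",S1,S2,np.linalg.norm(S1-S2))
def T(X,Y):return px2w("top",150+X/2.8-.5,105+Y/2.8-.5,.022)
print("pan",T(109.5,149),T(22,149),T(197,149),T(109.5,60),T(109.5,238))
for c in ([(290,18),(441,20),(439,171),(284,170)],[(547,67),(777,108),(760,214),(526,172)]):
    P=np.array([T(*q) for q in c]); print("tray",P.mean(0)[:2],np.linalg.norm(P-np.roll(P,-1,0),axis=1),[np.arctan2(*(P[1]-P[0])[1::-1]),np.arctan2(*(P[2]-P[3])[1::-1])])
# blocks
box=np.array([[x,y,z] for x in(-.025,.025) for y in(-.013,.013) for z in(0,.01)])
a=np.linspace(0,np.pi,13)
hs=np.array([[.015*np.cos(q),y,.027+.015*np.sin(q)] for q in a for y in(-.013,.013)]+[[x,y,0] for x in(-.015,.015) for y in(-.013,.013)])
ims={n:cv2.GaussianBlur(np.load(n+"0.npy").max(2).astype(np.float32),(0,0),.5) for n in("top","scene")}
K=8
def run(nm,x,y,w,rois):
    def model(p,n,r):
        c,s_=np.cos(p[2]),np.sin(p[2]);M=np.array([[c,-s_,0],[s_,c,0],[0,0,1]])
        m=np.zeros((r[3]*K,r[2]*K),np.uint8)
        for g in(box,hs):
            q=np.array([w2px(n,M@v+[p[0],p[1],0]) for v in g]); q=(q-[r[0]-.5,r[1]-.5])*K
            cv2.fillConvexPoly(m,cv2.convexHull(np.round(q*16).astype(np.int32)),1,shift=4)
        return cv2.GaussianBlur(cv2.resize(m.astype(np.float32),(r[2],r[3]),interpolation=cv2.INTER_AREA),(0,0),.8)
    def cost(p,ns=("top","scene")):
        t=0
        for n in ns:
            r=rois[n];im=ims[n][r[1]:r[1]+r[3],r[0]:r[0]+r[2]];m=model(p,n,r)
            t-=np.corrcoef(im.ravel(),-m.ravel())[0,1]
        return t
    for ns in(("top",),("scene",),("top","scene")):
        b=min((minimize(cost,[x,y,w+d],args=(ns,),method="Nelder-Mead",options=dict(initial_simplex=np.array([[x,y,w+d],[x+.006,y,w+d],[x,y+.006,w+d],[x,y,w+d+.2]]))) for d in(-.2,0,.2)),key=lambda o:o.fun)
        print(nm,ns,b.x,b.fun)
    return b.x
B1=px2w("top",167,240,.02)
B2=px2w("top",338,226,.02)
run("L",*B1[:2],-np.pi/2+.1,dict(top=(150,225,40,30),scene=(390,222,48,38)))
run("R",*B2[:2],-np.pi/2+.5,dict(top=(318,208,40,36),scene=(233,168,42,34)))
print(px2w("scene",409.8,242.4,.027),px2w("scene",248.8,186.8,.027))
print("bottle",px2w("top",143/1.42,272/1.42,.06))
```

```text
pulL [0.4461 0.0104 0.044 ] [0.4474 0.0114 0.044 ]
pulR [ 0.3942 -0.2819  0.044 ] [ 0.3935 -0.2821  0.044 ]
rod [0.4723 0.1583 0.014 ] [0.3864 0.1322 0.014 ] 0.08975593104165679 scene [0.3868 0.133  0.014 ] [0.4729 0.1596 0.014 ] 0.09008677264457414
pan [0.5968 0.2282 0.022 ] [0.5971 0.3041 0.022 ] [0.5965 0.1526 0.022 ] [0.6749 0.2297 0.022 ] [0.5197 0.2266 0.022 ]
tray [0.6435 0.0099] [0.1303 0.1316 0.1323 0.1331] [np.float64(-1.5915041458181711), np.float64(-1.5805882131006985)]
tray [ 0.6028 -0.2353] [0.1973 0.0922 0.1993 0.0928] [np.float64(-1.7575456403172238), np.float64(-1.7546629005113725)]Traceback (most recent call last):
  File "<stdin>", line 39, in <module>
  File "<stdin>", line 34, in run
  File "<stdin>", line 34, in <genexpr>
    res = _minimize_neldermead(fun, x0, args, callback, bounds=bounds,
                               **options)
    fxe = func(xe)
    fx = function(np.copy(x), *(wrapper_args + args))
  File "<stdin>", line 30, in cost
  File "<stdin>", line 24, in model
  File "h.py", line 14, in w2px
    f,cx,cy,R,t=cal(n); p=R@np.array(X)+t; return p[0]/p[2]*f+cx,p[1]/p[2]*f+cy
                ~~~^^^
  File "h.py", line 9, in cal
    c=viewer.get_calibration(n); f=210/np.tan(np.radians(c['fov_y']/2)); return f,c['cx'],c['cy'],np.array(c['R']),np.array(c['t'])
ValueError: time passes only in moves, steps and waits
```

Call:
drive_tool(
  offset=[
    [0.2,-0.11,0.12],
    [0.4,-0.22,0.24],
    [0.6,-0.34,0.36],
    [0.8,-0.45,0.48],
    [0.99,-0.56,0.6],
  ],
  angular=[
    [0,0,-0.11],
    [0,0,-0.22],
    [0,0,-0.33],
    [0,0,-0.44],
    [0,0,-0.55],
  ],
  hand=0.5,
)

```text
t: 0.82
position: [0.2806, -0.4002, 0.1281]
tcp_rot: [2.619, 1.735, 0.0]
wrist_force: [0.3, -0.8, 0.0]
opening: 0.0487
grasp_force: 0.0
```

```bash
cat >> h.py <<'E'
from functools import lru_cache
cal=lru_cache(None)(cal)
from scipy.spatial.transform import Rotation as Ro
def go(x,y,z,yaw):
    "scaled offset and z turn from the present pose to tool-down target"
    s=readout.sense(); r=Ro.from_rotvec(s['tcp_rot']); d=r.inv().apply(np.array([x,y,z])-s['position'])/.15
    t=Ro.from_matrix([[np.cos(yaw),np.sin(yaw),0],[np.sin(yaw),-np.cos(yaw),0],[0,0,-1]])
    a=(r.inv()*t).as_rotvec()/(np.pi/2)
    X=r.as_matrix()[:,0]
    print("t",round(s['t'],2),"pos",s['position'].round(4),"yaw",round(np.arctan2(X[1],X[0]),4),"open",round(s['opening'],4)); print("go",d.round(3),"turn",a.round(3))
E
python3 - <<'E'
from h import *
np.set_printoptions(precision=4,suppress=True)
go(.394,-.282,.1,np.pi/2)
box=np.array([[x,y,z] for x in(-.025,.025) for y in(-.013,.013) for z in(0,.01)])
a=np.linspace(0,np.pi,13)
hs=np.array([[.015*np.cos(q),y,.027+.015*np.sin(q)] for q in a for y in(-.013,.013)]+[[x,y,0] for x in(-.015,.015) for y in(-.013,.013)])
from scipy.optimize import minimize
ims={n:cv2.GaussianBlur(np.load(n+"0.npy").max(2).astype(np.float32),(0,0),.5) for n in("top","scene")}
K=8
def run(nm,x,y,w,rois):
    def model(p,n,r):
        c,s_=np.cos(p[2]),np.sin(p[2]);M=np.array([[c,-s_,0],[s_,c,0],[0,0,1]])
        m=np.zeros((r[3]*K,r[2]*K),np.uint8)
        for g in(box,hs):
            q=np.array([w2px(n,M@v+[p[0],p[1],0]) for v in g]); q=(q-[r[0]-.5,r[1]-.5])*K
            cv2.fillConvexPoly(m,cv2.convexHull(np.round(q*16).astype(np.int32)),1,shift=4)
        return cv2.GaussianBlur(cv2.resize(m.astype(np.float32),(r[2],r[3]),interpolation=cv2.INTER_AREA),(0,0),.8)
    def cost(p,ns):
        t=0
        for n in ns:
            r=rois[n];im=ims[n][r[1]:r[1]+r[3],r[0]:r[0]+r[2]];m=model(p,n,r)
            t-=np.corrcoef(im.ravel(),-m.ravel())[0,1]
        return t
    for ns in(("top",),("scene",),("top","scene")):
        b=min((minimize(cost,[x,y,w+d],args=(ns,),method="Nelder-Mead",options=dict(initial_simplex=np.array([[x,y,w+d],[x+.006,y,w+d],[x,y+.006,w+d],[x,y,w+d+.2]]))) for d in(-.2,0,.2)),key=lambda o:o.fun)
        print(nm,ns,b.x,b.fun)
run("L",*px2w("top",167,240,.02)[:2],-np.pi/2+.1,dict(top=(150,225,40,30),scene=(390,222,48,38)))
run("R",*px2w("top",338,226,.02)[:2],-np.pi/2+.5,dict(top=(318,208,40,36),scene=(233,168,42,34)))
print(px2w("scene",409.8,242.4,.027),px2w("scene",248.8,186.8,.027))
print("bottle",px2w("top",143/1.42,272/1.42,.06))
E
```

```text
t 0.82 pos [ 0.2806 -0.4002  0.1281] yaw 1.1704 open 0.0487
go [1.02  0.389 0.187] turn [ 0.     0.    -0.255]
L ('top',) [ 0.3954  0.2768 -1.2835] -0.9560905565792595
L ('scene',) [ 0.3983  0.2776 -1.3233] -0.9501907304493552
L ('top', 'scene') [ 0.3964  0.2771 -1.3131] -1.8887056094905597
R ('top',) [ 0.4315 -0.1248 -1.0553] -0.9550053663536981
R ('scene',) [ 0.4355 -0.1264 -1.0561] -0.9605268798937455
R ('top', 'scene') [ 0.4332 -0.1262 -1.0362] -1.8953528863913935
[0.4118 0.2784 0.027 ] [ 0.4459 -0.1222  0.027 ]
bottle [0.5102 0.4227 0.06  ]
```

Call:
drive_tool(
  offset=[
    [0.25,0.1,0.05],
    [0.5,0.2,0.09],
    [0.75,0.29,0.14],
    [0.98,0.37,0.19],
    [0.98,0.37,0.19],
  ],
  angular=[
    [0,0,-0.06],
    [0,0,-0.12],
    [0,0,-0.18],
    [0,0,-0.255],
    [0,0,-0.255],
  ],
)

```text
t: 1.45
position: [0.3897, -0.2864, 0.0996]
tcp_rot: [-2.223, -2.219, -0.0]
wrist_force: [-0.2, 0.2, 0.9]
opening: 0.0466
grasp_force: 0.0
```

Run:
```python
from h import *
go(.394,-.282,.018,np.pi/2)
```

```text
t 1.45 pos [ 0.3897 -0.2864  0.0996] yaw 1.5689 open 0.0466
go [0.029 0.029 0.544] turn [-0.    -0.001 -0.001]
```

Call:
drive_tool(
  offset=[
    [0.03,0.03,0.0],
    [0.03,0.03,0.2],
    [0.03,0.03,0.4],
    [0.03,0.03,0.54],
    [0.03,0.03,0.54],
  ],
  angular=[
    [0,0,0],
    [0,0,0],
    [0,0,0],
    [0,0,0],
    [0,0,0],
  ],
)

```text
t: 2.08
position: [0.3926, -0.2836, 0.0184]
tcp_rot: [-2.228, -2.211, 0.0]
wrist_force: [-0.2, 0.1, -0.4]
opening: 0.0466
grasp_force: 0.0
```

Call:
drive_tool(
  offset=[
    [0,0,0],
    [0,0,0],
    [0,0,0],
    [0,0,0],
    [0,0,0],
  ],
  angular=[
    [0,0,0],
    [0,0,0],
    [0,0,0],
    [0,0,0],
    [0,0,0],
  ],
  hand=0,
)

```text
t: 2.7
position: [0.394, -0.2839, 0.0199]
tcp_rot: [2.226, 2.214, 0.0]
wrist_force: [-1.1, 0.1, 6.7]
opening: 0.0234
grasp_force: 30.0
```

Call:
drive_tool(
  offset=[
    [0,0,-0.1],
    [0,0,-0.3],
    [0,0,-0.5],
    [0,0,-0.65],
    [0,0,-0.65],
  ],
  angular=[
    [0,0,0],
    [0,0,0],
    [0,0,0],
    [0,0,0],
    [0,0,0],
  ],
)

```text
t: 3.32
position: [0.394, -0.2839, 0.1183]
tcp_rot: [2.225, 2.213, 0.0]
wrist_force: [-0.2, 0.1, -2.9]
opening: 0.0234
grasp_force: 30.0
```

Call:
drive_tool(
  offset=[
    [0.15,0.06,0],
    [0.35,0.14,0],
    [0.55,0.22,0],
    [0.75,0.3,0],
    [0.95,0.4,0],
  ],
  angular=[
    [0,0,0],
    [0,0,0],
    [0,0,0],
    [0,0,0],
    [0,0,0],
  ],
)

```text
t: 3.95
position: [0.4539, -0.14, 0.1157]
tcp_rot: [-2.227, -2.214, 0.001]
wrist_force: [0.3, -0.4, -2.4]
opening: 0.0237
grasp_force: 30.0
```

Call:
drive_tool(
  offset=[
    [0.2,0.1,0],
    [0.4,0.2,0],
    [0.6,0.3,0],
    [0.8,0.4,0],
    [1.0,0.5,0],
  ],
  angular=[
    [0,0,0],
    [0,0,0],
    [0,0,0],
    [0,0,0],
    [0,0,0],
  ],
)

```text
t: 4.58
position: [0.5298, 0.0094, 0.1156]
tcp_rot: [-2.227, -2.214, 0.002]
wrist_force: [-0.4, -0.7, -1.9]
opening: 0.0236
grasp_force: 30.0
```

Call:
drive_tool(
  offset=[
    [0.2,0.1,0],
    [0.4,0.2,0],
    [0.6,0.3,0],
    [0.8,0.4,0],
    [0.95,0.45,0],
  ],
  angular=[
    [0,0,0],
    [0,0,0],
    [0,0,0],
    [0,0,0],
    [0,0,0],
  ],
)

```text
t: 5.2
position: [0.5982, 0.1515, 0.1155]
tcp_rot: [-2.226, -2.215, 0.002]
wrist_force: [-0.4, 0.0, -2.6]
opening: 0.0233
grasp_force: 30.0
```

Run:
```python
from h import *
go(.597,.194,.035,np.pi/2)
```

```text
t 5.2 pos [0.5982 0.1515 0.1155] yaw 1.5657 open 0.0233
go [ 0.283 -0.009  0.536] turn [-0.001  0.    -0.003]
```

Call:
drive_tool(
  offset=[
    [0.15,-0.01,0],
    [0.28,-0.01,0],
    [0.28,-0.01,0.2],
    [0.28,-0.01,0.4],
    [0.28,-0.01,0.53],
  ],
  angular=[
    [0,0,0],
    [0,0,0],
    [0,0,0],
    [0,0,0],
    [0,0,0],
  ],
)

```text
t: 5.82
position: [0.5964, 0.1926, 0.0358]
tcp_rot: [-2.227, -2.215, 0.002]
wrist_force: [0.3, 0.1, -2.5]
opening: 0.0235
grasp_force: 30.0
```

Call:
drive_tool(
  offset=[
    [0,0,0],
    [0,0,0.02],
    [0,0,0.04],
    [0,0,0.06],
    [0,0,0.06],
  ],
  angular=[
    [0,0,0],
    [0,0,0],
    [0,0,0],
    [0,0,0],
    [0,0,0],
  ],
)

```text
t: 6.45
position: [0.5971, 0.1924, 0.0281]
tcp_rot: [-2.228, -2.215, 0.0]
wrist_force: [0.7, 0.1, -2.0]
opening: 0.0234
grasp_force: 30.0
```

Call:
drive_tool(
  offset=[
    [0,0,0.01],
    [0,0,0.015],
    [0,0,0.02],
    [0,0,0.025],
    [0,0,0.025],
  ],
  angular=[
    [0,0,0],
    [0,0,0],
    [0,0,0],
    [0,0,0],
    [0,0,0],
  ],
)

```text
t: 7.08
position: [0.5971, 0.1924, 0.0243]
tcp_rot: [-2.228, -2.215, 0.0]
wrist_force: [0.1, 0.0, -2.2]
opening: 0.0236
grasp_force: 30.0
```

Call:
drive_tool(
  offset=[
    [0,0,0.003],
    [0,0,0.006],
    [0,0,0.008],
    [0,0,0.01],
    [0,0,0.01],
  ],
  angular=[
    [0,0,0],
    [0,0,0],
    [0,0,0],
    [0,0,0],
    [0,0,0],
  ],
)

```text
t: 7.7
position: [0.5971, 0.1925, 0.0239]
tcp_rot: [2.227, 2.215, 0.0]
wrist_force: [-5.0, -2.0, 9.9]
opening: 0.0233
grasp_force: 30.0
```

Call:
drive_tool(
  offset=[
    [0,0,0],
    [0,0,0],
    [0,0,0],
    [0,0,-0.05],
    [0,0,-0.3],
  ],
  angular=[
    [0,0,0],
    [0,0,0],
    [0,0,0],
    [0,0,0],
    [0,0,0],
  ],
  hand=0.5,
)

```text
t: 8.32
position: [0.5959, 0.1921, 0.0669]
tcp_rot: [-2.226, -2.214, 0.005]
wrist_force: [0.6, 0.3, 0.4]
opening: 0.0466
grasp_force: 0.0
```

Run:
```python
from h import *
go(.4467,.0109,.1,np.pi/2)
im=viewer.camera("top"); s=viewer.camera("scene")
cv2.imwrite("pics/p1.png",np.hstack([crop(im,150,110,80,80,5),crop(s,310,260,90,90,4.45)[:400]]))
```

```text
t 8.32 pos [0.5959 0.1921 0.0669] yaw 1.5653 open 0.0466
go [-1.214 -0.989 -0.216] turn [-0.002  0.001 -0.004]
```

View pics/p1.png

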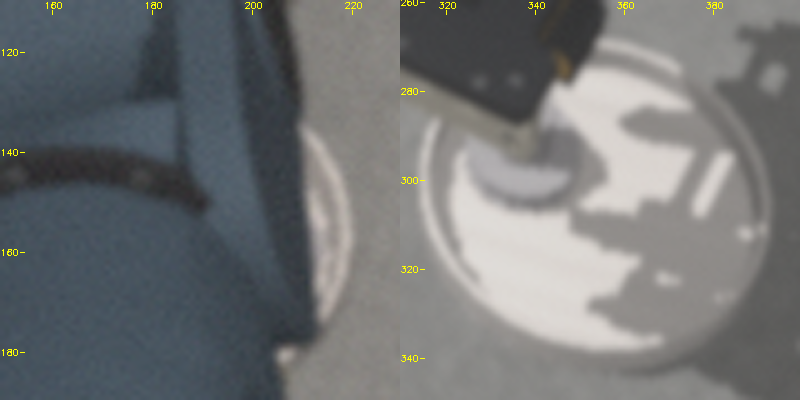

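The pulley sits flat in the pan, on its inner side at scene pixel (337,293). Next is the second pulley.

Call:
drive_tool(
  offset=[
    [0,0,-0.22],
    [-0.15,-0.12,-0.22],
    [-0.3,-0.25,-0.22],
    [-0.45,-0.37,-0.22],
    [-0.6,-0.49,-0.22],
  ],
  angular=[
    [0,0,0],
    [0,0,0],
    [0,0,0],
    [0,0,0],
    [0,0,0],
  ],
)

```text
t: 9.05
position: [0.5225, 0.1022, 0.1009]
tcp_rot: [2.227, 2.215, 0.0]
wrist_force: [0.5, -0.6, -0.1]
opening: 0.0463
grasp_force: 0.0
```

Call:
drive_tool(
  offset=[
    [-0.2,-0.16,0],
    [-0.4,-0.33,0],
    [-0.6,-0.5,0],
    [-0.61,-0.5,0],
    [-0.61,-0.5,0],
  ],
  angular=[
    [0,0,0],
    [0,0,0],
    [0,0,0],
    [0,0,0],
    [0,0,0],
  ],
)

```text
t: 9.68
position: [0.4483, 0.0118, 0.1011]
tcp_rot: [2.228, 2.214, 0.001]
wrist_force: [1.0, 0.5, 0.2]
opening: 0.0465
grasp_force: 0.0
```

Run:
```python
from h import *
go(.4467,.0109,.020,np.pi/2)
```

```text
t 9.68 pos [0.4483 0.0118 0.1011] yaw 1.5648 open 0.0465
go [-0.006 -0.011  0.541] turn [ 0.001 -0.    -0.004]
```

Call:
drive_tool(
  offset=[
    [-0.01,-0.01,0.15],
    [-0.01,-0.01,0.3],
    [-0.01,-0.01,0.45],
    [-0.01,-0.01,0.54],
    [-0.01,-0.01,0.54],
  ],
  angular=[
    [0,0,0],
    [0,0,0],
    [0,0,0],
    [0,0,0],
    [0,0,0],
  ],
)

```text
t: 10.3
position: [0.446, 0.0106, 0.0193]
tcp_rot: [-2.226, -2.215, 0.001]
wrist_force: [0.1, 0.1, 0.2]
opening: 0.0465
grasp_force: 0.0
```

Call:
drive_tool(
  offset=[
    [0,0,0],
    [0,0,0],
    [0,0,0],
    [0,0,0],
    [0,0,0],
  ],
  angular=[
    [0,0,0],
    [0,0,0],
    [0,0,0],
    [0,0,0],
    [0,0,0],
  ],
  hand=0,
)

```text
t: 10.92
position: [0.4466, 0.0102, 0.0204]
tcp_rot: [2.227, 2.215, 0.001]
wrist_force: [0.1, 0.3, 7.2]
opening: 0.0233
grasp_force: 30.0
```

Call:
drive_tool(
  offset=[
    [0,0,-0.1],
    [0,0,-0.3],
    [0,0,-0.5],
    [0,0,-0.65],
    [0,0,-0.65],
  ],
  angular=[
    [0,0,0],
    [0,0,0],
    [0,0,0],
    [0,0,0],
    [0,0,0],
  ],
)

```text
t: 11.55
position: [0.4468, 0.0102, 0.119]
tcp_rot: [2.226, 2.214, 0.003]
wrist_force: [-0.3, -0.2, -3.0]
opening: 0.0234
grasp_force: 30.0
```

Call:
drive_tool(
  offset=[
    [0.15,0.09,0],
    [0.33,0.2,0],
    [0.5,0.3,0],
    [0.67,0.4,0],
    [0.84,0.5,0],
  ],
  angular=[
    [0,0,0],
    [0,0,0],
    [0,0,0],
    [0,0,0],
    [0,0,0],
  ],
)

```text
t: 12.18
position: [0.5215, 0.1366, 0.1161]
tcp_rot: [-2.227, -2.214, 0.003]
wrist_force: [0.5, -0.2, -3.1]
opening: 0.0235
grasp_force: 30.0
```

Call:
drive_tool(
  offset=[
    [0.2,0.12,0],
    [0.4,0.25,0],
    [0.6,0.37,0],
    [0.83,0.5,0],
    [0.83,0.5,0],
  ],
  angular=[
    [0,0,0],
    [0,0,0],
    [0,0,0],
    [0,0,0],
    [0,0,0],
  ],
)

```text
t: 12.8
position: [0.5974, 0.2616, 0.1156]
tcp_rot: [-2.225, -2.217, 0.002]
wrist_force: [0.1, -0.1, -3.2]
opening: 0.0235
grasp_force: 30.0
```

Run:
```python
from h import *
go(.597,.262,.030,np.pi/2)
```

```text
t 12.8 pos [0.5974 0.2616 0.1156] yaw 1.5671 open 0.0235
go [ 0.003 -0.002  0.571] turn [-0.001  0.    -0.002]
```

Call:
drive_tool(
  offset=[
    [0,0,0.15],
    [0,0,0.3],
    [0,0,0.45],
    [0,0,0.57],
    [0,0,0.57],
  ],
  angular=[
    [0,0,0],
    [0,0,0],
    [0,0,0],
    [0,0,0],
    [0,0,0],
  ],
)

```text
t: 13.42
position: [0.5964, 0.2592, 0.0302]
tcp_rot: [-2.227, -2.214, 0.005]
wrist_force: [-0.3, 0.0, -2.4]
opening: 0.0234
grasp_force: 30.0
```

Call:
drive_tool(
  offset=[
    [0,0,0.01],
    [0,0,0.02],
    [0,0,0.03],
    [0,0,0.035],
    [0,0,0.035],
  ],
  angular=[
    [0,0,0],
    [0,0,0],
    [0,0,0],
    [0,0,0],
    [0,0,0],
  ],
)

```text
t: 14.05
position: [0.5975, 0.2599, 0.0267]
tcp_rot: [-2.228, -2.215, -0.0]
wrist_force: [-0.1, -0.4, -3.3]
opening: 0.0235
grasp_force: 30.0
```

Call:
drive_tool(
  offset=[
    [0,0,0.003],
    [0,0,0.006],
    [0,0,0.01],
    [0,0,0.01],
    [0,0,0.01],
  ],
  angular=[
    [0,0,0],
    [0,0,0],
    [0,0,0],
    [0,0,0],
    [0,0,0],
  ],
)

```text
t: 14.68
position: [0.5975, 0.2599, 0.0251]
tcp_rot: [-2.228, -2.215, 0.0]
wrist_force: [-0.1, 0.1, -4.5]
opening: 0.0233
grasp_force: 30.0
```

Call:
drive_tool(
  offset=[
    [0,0,0.003],
    [0,0,0.006],
    [0,0,0.008],
    [0,0,0.008],
    [0,0,0.008],
  ],
  angular=[
    [0,0,0],
    [0,0,0],
    [0,0,0],
    [0,0,0],
    [0,0,0],
  ],
)

```text
t: 15.3
position: [0.5975, 0.26, 0.0245]
tcp_rot: [2.228, 2.215, 0.0]
wrist_force: [-3.6, -1.9, 4.9]
opening: 0.0234
grasp_force: 30.0
```

Call:
drive_tool(
  offset=[
    [0,0,0],
    [0,0,0],
    [0,0,0],
    [0,0,-0.05],
    [0,0,-0.3],
  ],
  angular=[
    [0,0,0],
    [0,0,0],
    [0,0,0],
    [0,0,0],
    [0,0,0],
  ],
  hand=0.5,
)

```text
t: 15.92
position: [0.5963, 0.2595, 0.0679]
tcp_rot: [-2.226, -2.214, 0.005]
wrist_force: [0.2, 0.5, 0.6]
opening: 0.0462
grasp_force: 0.0
```

Call:
drive_tool(
  offset=[
    [0,0,-0.2],
    [0.03,-0.2,-0.2],
    [0.05,-0.4,-0.2],
    [0.08,-0.65,-0.2],
    [0.1,-0.9,-0.2],
  ],
  angular=[
    [0,0,0],
    [0,0,-0.04],
    [0,0,-0.08],
    [0,0,-0.12],
    [0,0,-0.153],
  ],
)

```text
t: 16.55
position: [0.4616, 0.2758, 0.0995]
tcp_rot: [1.944, 2.468, 0.001]
wrist_force: [0.0, 0.3, -0.6]
opening: 0.047
grasp_force: 0.0
```

Run:
```python
from h import *
go(.3975,.2763,.012,1.81)
im=viewer.camera("top"); s=viewer.camera("scene")
cv2.imwrite("pics/p2.png",np.hstack([crop(im,150,110,80,80,5),crop(s,310,260,90,90,4.45)[:400]]))
```

```text
t 16.55 pos [0.4616 0.2758 0.0995] yaw 1.8073 open 0.047
go [ 0.103 -0.415  0.583] turn [ 0.001 -0.    -0.002]
```

View pics/p2.png

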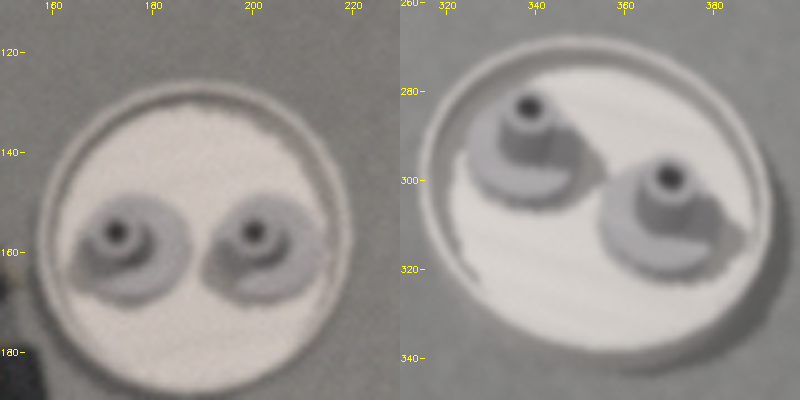

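Both pulleys lie flat and apart, with hubs at top pixels (173,156) and (200,156). On to the left block.

Call:
drive_tool(
  offset=[
    [0.05,-0.2,0],
    [0.1,-0.41,0],
    [0.1,-0.41,0.2],
    [0.1,-0.41,0.4],
    [0.1,-0.41,0.45],
  ],
  angular=[
    [0,0,0],
    [0,0,0],
    [0,0,0],
    [0,0,0],
    [0,0,0],
  ],
)

```text
t: 17.27
position: [0.3994, 0.2757, 0.0306]
tcp_rot: [-1.946, -2.465, 0.002]
wrist_force: [-0.3, -0.7, -0.2]
opening: 0.0464
grasp_force: 0.0
```

Run:
```python
from h import *
go(.3975,.2763,.012,1.81)
s=viewer.camera("scene")
cv2.imwrite("pics/p3.png",crop(s,370,190,90,75,7))
```

```text
t 17.27 pos [0.3994 0.2757 0.0306] yaw 1.805 open 0.0464
go [ 0.007 -0.011  0.124] turn [-0.001  0.    -0.003]
```

View pics/p3.png

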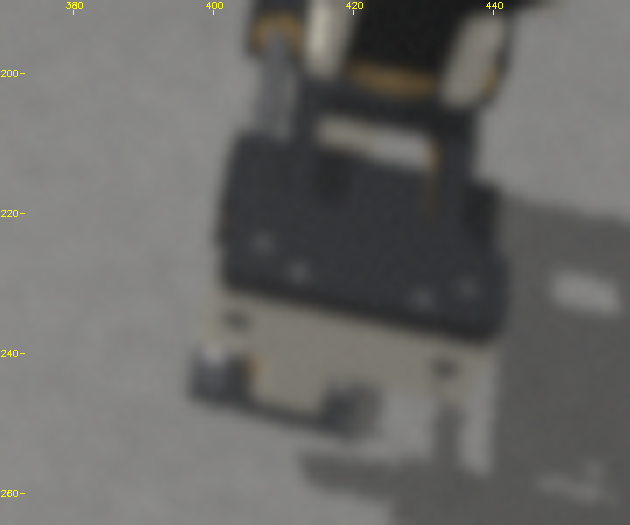

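The pad straddles the block centred on its bush, with the foot ends at pixels (400,243) and (420,247). Closing now.

Call:
drive_tool(
  offset=[
    [0.005,-0.01,0.05],
    [0.005,-0.01,0.1],
    [0.005,-0.01,0.12],
    [0.005,-0.01,0.12],
    [0.005,-0.01,0.12],
  ],
  angular=[
    [0,0,0],
    [0,0,0],
    [0,0,0],
    [0,0,0],
    [0,0,0],
  ],
)

```text
t: 17.95
position: [0.3978, 0.2764, 0.0136]
tcp_rot: [1.946, 2.466, 0.0]
wrist_force: [0.0, 0.8, -0.4]
opening: 0.0469
grasp_force: 0.0
```

Call:
drive_tool(
  offset=[
    [0,0,0],
    [0,0,0],
    [0,0,0],
    [0,0,0],
    [0,0,0],
  ],
  angular=[
    [0,0,0],
    [0,0,0],
    [0,0,0],
    [0,0,0],
    [0,0,0],
  ],
  hand=0,
)

```text
t: 18.58
position: [0.3979, 0.2765, 0.0136]
tcp_rot: [1.946, 2.466, 0.001]
wrist_force: [1.8, 0.7, 1.3]
opening: 0.0259
grasp_force: 29.8
```

Call:
drive_tool(
  offset=[
    [0,0,-0.1],
    [0,0,-0.3],
    [0,0,-0.5],
    [0,0,-0.68],
    [0,0,-0.68],
  ],
  angular=[
    [0,0,0],
    [0,0,0],
    [0,0,0],
    [0,0,0],
    [0,0,0],
  ],
)

```text
t: 19.2
position: [0.3982, 0.2767, 0.1172]
tcp_rot: [1.945, 2.465, 0.005]
wrist_force: [0.2, 0.9, -2.7]
opening: 0.0259
grasp_force: 29.8
```

Run:
```python
from h import *
go(.6435,.040,.115,1.556)
```

```text
t 19.2 pos [0.3982 0.2767 0.1172] yaw 1.8056 open 0.0259
go [-1.915  1.223  0.017] turn [ 0.002 -0.001  0.159]
```

Call:
drive_tool(
  offset=[
    [-0.15,0.1,0],
    [-0.35,0.22,0],
    [-0.55,0.35,0],
    [-0.75,0.48,0],
    [-0.95,0.61,0],
  ],
  angular=[
    [0,0,0],
    [0,0,0],
    [0,0,0],
    [0,0,0],
    [0,0,0],
  ],
)

```text
t: 19.82
position: [0.5197, 0.1579, 0.1141]
tcp_rot: [-1.945, -2.465, 0.003]
wrist_force: [-0.1, 0.4, -2.4]
opening: 0.0258
grasp_force: 29.8
```

Call:
drive_tool(
  offset=[
    [-0.2,0.12,0],
    [-0.4,0.25,0],
    [-0.6,0.38,0],
    [-0.8,0.5,0],
    [-0.95,0.61,0],
  ],
  angular=[
    [0,0,0.04],
    [0,0,0.08],
    [0,0,0.12],
    [0,0,0.159],
    [0,0,0.159],
  ],
)

```text
t: 20.45
position: [0.6418, 0.0405, 0.1137]
tcp_rot: [-2.238, -2.202, 0.003]
wrist_force: [0.6, 0.5, -3.8]
opening: 0.0257
grasp_force: 29.8
```

Call:
drive_tool(
  offset=[
    [0,0,0.15],
    [0,0,0.3],
    [0,0,0.45],
    [0,0,0.5],
    [0,0,0.5],
  ],
  angular=[
    [0,0,0],
    [0,0,0],
    [0,0,0],
    [0,0,0],
    [0,0,0],
  ],
)

```text
t: 21.08
position: [0.6414, 0.0418, 0.0397]
tcp_rot: [-2.237, -2.204, 0.002]
wrist_force: [0.2, -0.6, -2.2]
opening: 0.0262
grasp_force: 29.8
```

Run:
```python
from h import *
go(.6435,.040,.02,1.556)
```

```text
t 21.07 pos [0.6414 0.0418 0.0397] yaw 1.5559 open 0.0262
go [-0.012  0.014  0.132] turn [-0.001 -0.    -0.   ]
```

Call:
drive_tool(
  offset=[
    [-0.01,0.01,0.05],
    [-0.01,0.01,0.1],
    [-0.01,0.01,0.125],
    [-0.01,0.01,0.135],
    [-0.01,0.01,0.135],
  ],
  angular=[
    [0,0,0],
    [0,0,0],
    [0,0,0],
    [0,0,0],
    [0,0,0],
  ],
)

```text
t: 21.7
position: [0.6434, 0.0402, 0.0202]
tcp_rot: [-2.238, -2.205, -0.0]
wrist_force: [0.2, -0.6, -2.6]
opening: 0.0256
grasp_force: 29.8
```

Call:
drive_tool(
  offset=[
    [0,0,0.004],
    [0,0,0.008],
    [0,0,0.01],
    [0,0,0.01],
    [0,0,0.01],
  ],
  angular=[
    [0,0,0],
    [0,0,0],
    [0,0,0],
    [0,0,0],
    [0,0,0],
  ],
)

```text
t: 22.32
position: [0.6434, 0.0402, 0.0187]
tcp_rot: [2.238, 2.205, 0.0]
wrist_force: [-0.2, -1.2, -3.1]
opening: 0.0261
grasp_force: 29.8
```

Call:
drive_tool(
  offset=[
    [0,0,0.004],
    [0,0,0.007],
    [0,0,0.01],
    [0,0,0.01],
    [0,0,0.01],
  ],
  angular=[
    [0,0,0],
    [0,0,0],
    [0,0,0],
    [0,0,0],
    [0,0,0],
  ],
)

```text
t: 22.95
position: [0.6434, 0.0402, 0.0176]
tcp_rot: [2.238, 2.205, 0.0]
wrist_force: [-3.7, 0.2, 5.8]
opening: 0.0254
grasp_force: 29.8
```

Call:
drive_tool(
  offset=[
    [0,0,0],
    [0,0,0],
    [0,0,0],
    [0,0,-0.05],
    [0,0,-0.3],
  ],
  angular=[
    [0,0,0],
    [0,0,0],
    [0,0,0],
    [0,0,0],
    [0,0,0],
  ],
  hand=0.5,
)

```text
t: 23.58
position: [0.6422, 0.0402, 0.0612]
tcp_rot: [-2.236, -2.203, 0.004]
wrist_force: [0.3, -0.2, 0.0]
opening: 0.0467
grasp_force: 0.0
```

Call:
drive_tool(
  offset=[
    [0,0,-0.24],
    [-0.12,-0.15,-0.24],
    [-0.27,-0.35,-0.24],
    [-0.42,-0.55,-0.24],
    [-0.57,-0.75,-0.24],
  ],
  angular=[
    [0,0,0],
    [0,0,-0.08],
    [0,0,-0.17],
    [0,0,-0.26],
    [0,0,-0.345],
  ],
)

```text
t: 24.2
position: [0.5288, -0.0442, 0.0988]
tcp_rot: [1.559, 2.726, 0.0]
wrist_force: [0.9, -0.7, 0.4]
opening: 0.0465
grasp_force: 0.0
```

Run:
```python
from h import *
go(.434,-.1272,.012,2.097)
```

```text
t 24.2 pos [ 0.5288 -0.0442  0.0988] yaw 2.1025 open 0.0465
go [-0.156 -0.826  0.578] turn [0.    0.    0.003]
```

Call:
drive_tool(
  offset=[
    [-0.04,-0.2,0],
    [-0.08,-0.4,0],
    [-0.12,-0.6,0],
    [-0.16,-0.82,0],
    [-0.16,-0.82,0],
  ],
  angular=[
    [0,0,0],
    [0,0,0],
    [0,0,0],
    [0,0,0],
    [0,0,0],
  ],
)

```text
t: 24.82
position: [0.4345, -0.1271, 0.0987]
tcp_rot: [1.569, 2.722, -0.0]
wrist_force: [-0.0, 0.6, 0.6]
opening: 0.0468
grasp_force: 0.0
```

Call:
drive_tool(
  offset=[
    [0,0,0.1],
    [0,0,0.25],
    [0,0,0.4],
    [0,0,0.4],
    [0,0,0.4],
  ],
  angular=[
    [0,0,0],
    [0,0,0],
    [0,0,0],
    [0,0,0],
    [0,0,0],
  ],
)

```text
t: 25.45
position: [0.4359, -0.126, 0.0384]
tcp_rot: [1.565, 2.724, 0.0]
wrist_force: [0.0, 0.4, -0.3]
opening: 0.0463
grasp_force: 0.0
```

Run:
```python
from h import *
go(.434,-.1272,.012,2.097)
s=viewer.camera("scene"); im=viewer.camera("top")
cv2.imwrite("pics/p4.png",np.hstack([crop(s,215,140,75,75,5.3),crop(s,215,220,85,85,4.68)[:397]]))
```

```text
t 25.45 pos [ 0.4359 -0.126   0.0384] yaw 2.0984 open 0.0463
go [-0.001 -0.015  0.176] turn [0.    0.    0.001]Traceback (most recent call last):
  File "<stdin>", line 4, in <module>
    return _nx.concatenate(arrs, 1, dtype=dtype, casting=casting)
           ~~~~~~~~~~~~~~~^^^^^^^^^^^^^^^^^^^^^^^^^^^^^^^^^^^^^^^
ValueError: all the input array dimensions except for the concatenation axis must match exactly, but along dimension 0, the array at index 0 has size 398 and the array at index 1 has size 397
```

Call:
drive_tool(
  offset=[
    [0,-0.01,0.05],
    [0,-0.01,0.12],
    [0,-0.01,0.17],
    [0,-0.01,0.17],
    [0,-0.01,0.17],
  ],
  angular=[
    [0,0,0],
    [0,0,0],
    [0,0,0],
    [0,0,0],
    [0,0,0],
  ],
)

```text
t: 26.18
position: [0.4342, -0.127, 0.0127]
tcp_rot: [-1.566, -2.723, -0.0]
wrist_force: [-0.3, 0.6, -0.7]
opening: 0.0461
grasp_force: 0.0
```

Call:
drive_tool(
  offset=[
    [0,0,0],
    [0,0,0],
    [0,0,0],
    [0,0,0],
    [0,0,0],
  ],
  angular=[
    [0,0,0],
    [0,0,0],
    [0,0,0],
    [0,0,0],
    [0,0,0],
  ],
  hand=0,
)

```text
t: 26.8
position: [0.4342, -0.127, 0.0128]
tcp_rot: [1.566, 2.723, 0.0]
wrist_force: [-1.8, 0.1, 3.5]
opening: 0.0259
grasp_force: 29.4
```

Call:
drive_tool(
  offset=[
    [0,0,-0.1],
    [0,0,-0.3],
    [0,0,-0.5],
    [0,0,-0.68],
    [0,0,-0.68],
  ],
  angular=[
    [0,0,0],
    [0,0,0],
    [0,0,0],
    [0,0,0],
    [0,0,0],
  ],
)

```text
t: 27.42
position: [0.4349, -0.1273, 0.1164]
tcp_rot: [1.564, 2.72, 0.001]
wrist_force: [-0.3, -0.2, -3.6]
opening: 0.026
grasp_force: 29.5
```

Run:
```python
from h import *
go(.6435,-.021,.115,1.556)
s=viewer.camera("scene")
cv2.imwrite("pics/p4.png",np.hstack([crop(s,215,110,80,80,5),crop(s,205,225,90,90,4.45)[:400]]))
```

```text
t 27.43 pos [ 0.4349 -0.1273  0.1164] yaw 2.0979 open 0.026
go [-0.087  1.558  0.013] turn [0.002 0.001 0.345]
```

View pics/p4.png

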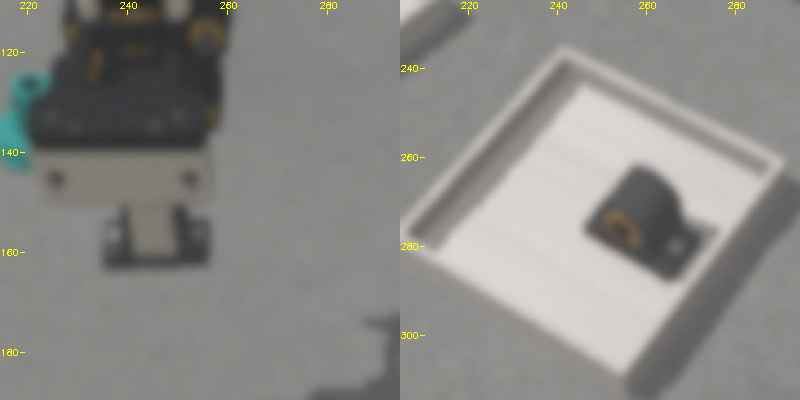

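Left block stands in the tray at scene pixel (260,275), and the right block is held squarely. Carrying it over.

Call:
drive_tool(
  offset=[
    [-0.01,0.12,0],
    [-0.02,0.28,0],
    [-0.03,0.45,0],
    [-0.04,0.62,0],
    [-0.04,0.78,0],
  ],
  angular=[
    [0,0,0],
    [0,0,0],
    [0,0,0],
    [0,0,0],
    [0,0,0],
  ],
)

```text
t: 28.1
position: [0.5392, -0.0721, 0.1132]
tcp_rot: [-1.565, -2.722, 0.001]
wrist_force: [-0.2, -0.2, -2.9]
opening: 0.0264
grasp_force: 29.5
```

Call:
drive_tool(
  offset=[
    [-0.01,0.2,0],
    [-0.02,0.4,0],
    [-0.03,0.6,0],
    [-0.04,0.78,0],
    [-0.04,0.78,0],
  ],
  angular=[
    [0,0,0.08],
    [0,0,0.17],
    [0,0,0.26],
    [0,0,0.345],
    [0,0,0.345],
  ],
)

```text
t: 28.72
position: [0.6433, -0.0181, 0.1127]
tcp_rot: [-2.236, -2.205, 0.001]
wrist_force: [-1.2, -0.6, -2.9]
opening: 0.0262
grasp_force: 29.5
```

Run:
```python
from h import *
go(.6435,-.021,.020,1.556)
```

```text
t 28.73 pos [ 0.6433 -0.0181  0.1127] yaw 1.5567 open 0.0262
go [-0.02   0.003  0.618] turn [-0.001 -0.     0.   ]
```

Call:
drive_tool(
  offset=[
    [-0.02,0,0.1],
    [-0.02,0,0.3],
    [-0.02,0,0.5],
    [-0.02,0,0.62],
    [-0.02,0,0.62],
  ],
  angular=[
    [0,0,0],
    [0,0,0],
    [0,0,0],
    [0,0,0],
    [0,0,0],
  ],
)

```text
t: 29.35
position: [0.6411, -0.0226, 0.02]
tcp_rot: [-2.236, -2.204, 0.002]
wrist_force: [0.4, 0.0, -4.0]
opening: 0.0261
grasp_force: 29.9
```

Call:
drive_tool(
  offset=[
    [0,0,0.003],
    [0,0,0.006],
    [0,0,0.01],
    [0,0,0.01],
    [0,0,0.01],
  ],
  angular=[
    [0,0,0],
    [0,0,0],
    [0,0,0],
    [0,0,0],
    [0,0,0],
  ],
)

```text
t: 29.98
position: [0.6424, -0.0227, 0.0202]
tcp_rot: [2.238, 2.205, 0.0]
wrist_force: [-0.4, -0.2, -3.0]
opening: 0.0254
grasp_force: 29.9
```

Call:
drive_tool(
  offset=[
    [0,0,0.003],
    [0,0,0.005],
    [0,0,0.008],
    [0,0,0.008],
    [0,0,0.008],
  ],
  angular=[
    [0,0,0],
    [0,0,0],
    [0,0,0],
    [0,0,0],
    [0,0,0],
  ],
)

```text
t: 30.6
position: [0.6425, -0.0227, 0.0194]
tcp_rot: [2.238, 2.205, 0.0]
wrist_force: [-3.1, 0.7, 4.6]
opening: 0.0258
grasp_force: 30.0
```

Call:
drive_tool(
  offset=[
    [0,0,0.003],
    [0,0,0.005],
    [0,0,0.005],
    [0,0,0.005],
    [0,0,0.005],
  ],
  angular=[
    [0,0,0],
    [0,0,0],
    [0,0,0],
    [0,0,0],
    [0,0,0],
  ],
)

```text
t: 31.22
position: [0.6426, -0.0227, 0.0193]
tcp_rot: [2.238, 2.205, 0.0]
wrist_force: [-5.0, 0.7, 12.3]
opening: 0.026
grasp_force: 30.0
```

Run:
```python
from h import *
s=viewer.camera("scene");im=viewer.camera("top")
cv2.imwrite("pics/p5.png",np.hstack([crop(im,240,100,80,80,5),crop(s,205,225,90,90,4.45)[:400]]))
```

```text
(no output)
```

View pics/p5.png

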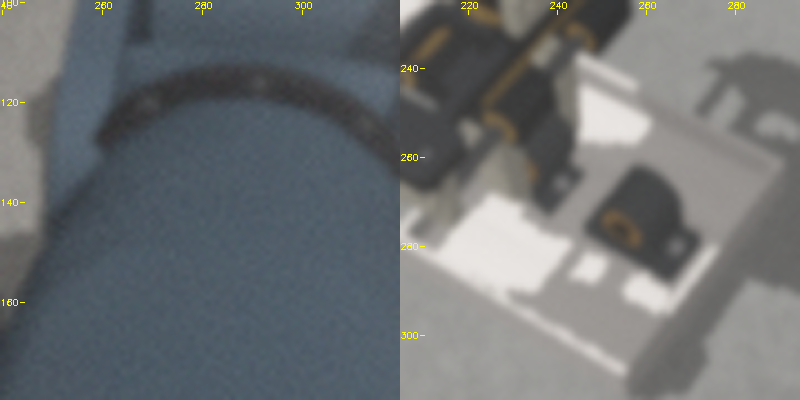

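Call:
drive_tool(
  offset=[
    [0,0,-0.004],
    [0,0,-0.004],
    [0,0,-0.004],
    [0,0,-0.05],
    [0,0,-0.3],
  ],
  angular=[
    [0,0,0],
    [0,0,0],
    [0,0,0],
    [0,0,0],
    [0,0,0],
  ],
  hand=0.5,
)

```text
t: 31.95
position: [0.641, -0.0225, 0.0621]
tcp_rot: [-2.236, -2.203, 0.004]
wrist_force: [-0.3, -0.9, -0.3]
opening: 0.0465
grasp_force: 0.0
```

Run:
```python
from h import *
go(.4297,.1455,.1,.297)
```

```text
t 31.95 pos [ 0.641  -0.0225  0.0621] yaw 1.5558 open 0.0465
go [ 1.099 -1.427 -0.247] turn [-0.002  0.001  0.801]
```

Call:
drive_tool(
  offset=[
    [0,0,-0.25],
    [0.14,-0.18,-0.25],
    [0.28,-0.36,-0.25],
    [0.42,-0.54,-0.25],
    [0.56,-0.72,-0.25],
  ],
  angular=[
    [0,0,0],
    [0,0,0.1],
    [0,0,0.2],
    [0,0,0.3],
    [0,0,0.4],
  ],
)

```text
t: 32.58
position: [0.5348, 0.0636, 0.1012]
tcp_rot: [2.813, 1.398, 0.001]
wrist_force: [0.1, 0.2, 0.0]
opening: 0.0462
grasp_force: 0.0
```

Run:
```python
from h import *
go(.4296,.1458,.1,.297)
s=viewer.camera("scene");im=viewer.camera("top")
cv2.imwrite("pics/p6.png",np.hstack([crop(im,240,100,80,80,5),crop(s,205,225,90,90,4.45)[:400]]))
```

```text
t 32.58 pos [0.5348 0.0636 0.1012] yaw 0.9223 open 0.0462
go [ 0.013 -0.89   0.008] turn [ 0.    -0.     0.398]
```

View pics/p6.png

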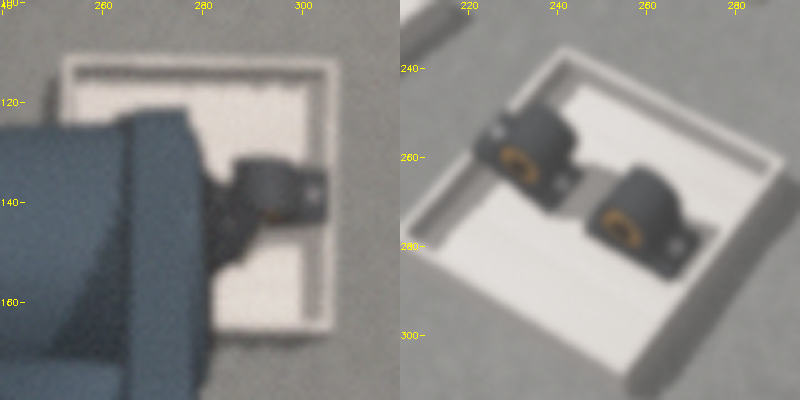

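The right block sits close to the −y wall, with its foot end at scene pixel (222,257), and it looks a little tilted. I'll clear the arm and check it numerically.

Call:
drive_tool(
  offset=[
    [0,-0.2,0],
    [0.01,-0.4,0],
    [0.01,-0.6,0],
    [0.01,-0.8,0],
    [0.01,-0.89,0],
  ],
  angular=[
    [0,0,0.1],
    [0,0,0.2],
    [0,0,0.3],
    [0,0,0.398],
    [0,0,0.398],
  ],
)

```text
t: 33.3
position: [0.4296, 0.1446, 0.1011]
tcp_rot: [3.105, 0.479, 0.001]
wrist_force: [0.5, -0.0, 0.5]
opening: 0.0468
grasp_force: 0.0
```

```bash
cat > fit.py <<'E'
from h import *
from scipy.optimize import minimize
np.set_printoptions(precision=4,suppress=True)
box=np.array([[x,y,z] for x in(-.025,.025) for y in(-.013,.013) for z in(0,.01)])
a=np.linspace(0,np.pi,13)
hs=np.array([[.015*np.cos(q),y,.027+.015*np.sin(q)] for q in a for y in(-.013,.013)]+[[x,y,0] for x in(-.015,.015) for y in(-.013,.013)])
K=8
def model(p,n,r):
    M=Ro.from_euler('ZYX',[p[2],p[4],p[5]]).as_matrix(); m=np.zeros((r[3]*K,r[2]*K),np.uint8)
    for g in(box,hs):
        q=(np.array([w2px(n,M@v+[p[0],p[1],p[3]]) for v in g])-[r[0]-.5,r[1]-.5])*K
        cv2.fillConvexPoly(m,cv2.convexHull(np.round(q*16).astype(np.int32)),1,shift=4)
    return cv2.GaussianBlur(cv2.resize(m.astype(np.float32),(r[2],r[3]),interpolation=cv2.INTER_AREA),(0,0),.8)
def fit(nm,ims,p0,rois):
    def cost(p):
        t=0
        for n,r in rois.items():
            im=np.minimum(ims[n].max(2)[r[1]:r[1]+r[3],r[0]:r[0]+r[2]].astype(float),130)
            t-=np.corrcoef(im.ravel(),-model(p,n,r).ravel())[0,1]
        return t
    S=np.array([p0]*7,float); S[1:]+=np.diag([.004,.004,.1,.004,.12,.1])
    b=min((minimize(cost,p0,method="Nelder-Mead",options=dict(initial_simplex=np.array(p0)+k*(S-np.array(p0)),maxiter=900)) for k in(1,-1)),key=lambda o:o.fun)
    print(nm,b.x,round(b.fun,4))
E
python3 - <<'E'
from fit import *
ims={n:viewer.camera(n) for n in("top","scene")}
go(.4296,.1458,.003,.297)
fit("R",ims,[.6425,-.0227,-1.586,.004,0,0],dict(top=(277,122,29,30),scene=(218,242,30,34)))
fit("L",ims,[.6434,.0402,-1.586,.004,0,0],dict(top=(248,122,29,30),scene=(244,256,32,36)))
cv2.imwrite("pics/p7.png",np.hstack([crop(ims["top"],245,105,65,65,6),crop(ims["scene"],215,235,65,65,6)]))
E
```

```text
t 33.4 pos [0.4298 0.1445 0.101 ] yaw 0.308 open 0.0465
go [ 0.001 -0.009  0.654] turn [ 0.    -0.     0.007]
R [ 0.6416 -0.0304 -1.5672  0.0105 -0.3059  0.079 ] -1.8179
L [ 0.6419  0.0381 -1.6135  0.0006  0.059   0.0583] -1.7173
```

View pics/p7.png

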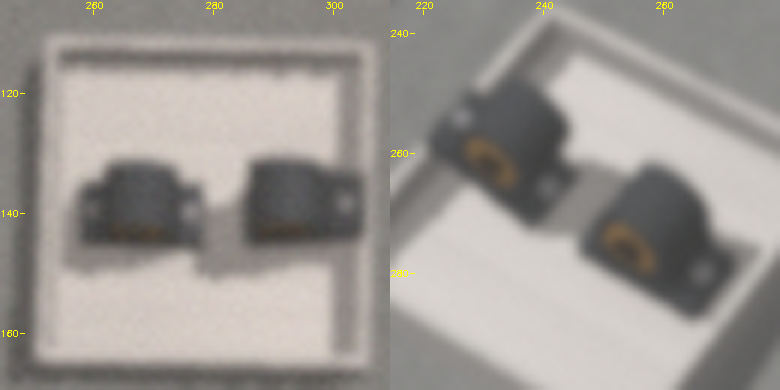

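Fit and picture agree: the right block is pitched about 17°, with its −y foot end up against the wall rim (top pixel 304,140). I'll regrasp it, level it by tilting the tool, and set it down slightly further from the wall.

Run:
```python
from h import *
go(.6416,-.0229,.1,1.574)
```

```text
t 33.4 pos [0.4298 0.1445 0.101 ] yaw 0.308 open 0.0465
go [1.007 1.492 0.008] turn [ 0.    -0.    -0.806]
```

Call:
drive_tool(
  offset=[
    [0.1,0.15,0],
    [0.2,0.3,0],
    [0.3,0.45,0],
    [0.4,0.6,0],
    [0.5,0.75,0],
  ],
  angular=[
    [0,0,-0.1],
    [0,0,-0.2],
    [0,0,-0.3],
    [0,0,-0.4],
    [0,0,-0.5],
  ],
)

```text
t: 34.02
position: [0.5366, 0.0576, 0.1008]
tcp_rot: [2.681, 1.637, 0.001]
wrist_force: [0.1, 0.2, -0.4]
opening: 0.0466
grasp_force: 0.0
```

Run:
```python
from h import *
go(.6416,-.0229,.1,1.574)
```

```text
t 34.02 pos [0.5366 0.0576 0.1008] yaw 1.0962 open 0.0466
go [-0.157  0.868  0.006] turn [ 0.001 -0.    -0.304]
```

Call:
drive_tool(
  offset=[
    [-0.04,0.22,0],
    [-0.08,0.44,0],
    [-0.12,0.66,0],
    [-0.157,0.868,0],
    [-0.157,0.868,0],
  ],
  angular=[
    [0,0,-0.08],
    [0,0,-0.16],
    [0,0,-0.24],
    [0,0,-0.304],
    [0,0,-0.304],
  ],
)

```text
t: 34.65
position: [0.6408, -0.0245, 0.1004]
tcp_rot: [2.225, 2.216, 0.001]
wrist_force: [-1.2, 1.2, -0.2]
opening: 0.0464
grasp_force: 0.0
```

Run:
```python
from h import *
go(.6416,-.0229,.016,1.574)
```

```text
t 34.65 pos [ 0.6408 -0.0245  0.1004] yaw 1.5668 open 0.0464
go [0.011 0.005 0.563] turn [ 0.001  0.    -0.005]
```

Call:
drive_tool(
  offset=[
    [0.01,0,0.15],
    [0.01,0,0.3],
    [0.01,0,0.45],
    [0.01,0,0.56],
    [0.01,0,0.56],
  ],
  angular=[
    [0,0,0],
    [0,0,0],
    [0,0,0],
    [0,0,0],
    [0,0,0],
  ],
)

```text
t: 35.28
position: [0.6385, -0.0206, 0.0157]
tcp_rot: [-2.226, -2.215, 0.002]
wrist_force: [-1.4, 0.2, -0.5]
opening: 0.0464
grasp_force: 0.0
```

Call:
drive_tool(
  offset=[
    [0,0,0],
    [0,0,0],
    [0,0,0],
    [0,0,0],
    [0,0,0],
  ],
  angular=[
    [0,0,0],
    [0,0,0],
    [0,0,0],
    [0,0,0],
    [0,0,0],
  ],
  hand=0,
)

```text
t: 35.9
position: [0.6399, -0.0206, 0.0176]
tcp_rot: [2.227, 2.214, 0.002]
wrist_force: [1.2, 0.9, 5.9]
opening: 0.0259
grasp_force: 30.0
```

Call:
drive_tool(
  offset=[
    [0,0,-0.05],
    [0,0,-0.1],
    [0,0,-0.2],
    [0,0,-0.2],
    [0,0,-0.2],
  ],
  angular=[
    [0,0,0],
    [0,0,0],
    [0,0,0],
    [0,0,0],
    [0,0,0],
  ],
)

```text
t: 36.52
position: [0.639, -0.0206, 0.0467]
tcp_rot: [-2.228, -2.215, 0.0]
wrist_force: [-0.3, -0.3, -4.6]
opening: 0.026
grasp_force: 30.0
```

Run:
```python
from h import *
go(.6416,-.015,.045,1.574)
s=viewer.camera("scene")
cv2.imwrite("pics/p8.png",crop(s,200,215,80,75,7))
```

```text
t 36.52 pos [ 0.639  -0.0206  0.0467] yaw 1.5653 open 0.026
go [0.038 0.017 0.011] turn [-0.    -0.    -0.006]
```

View pics/p8.png

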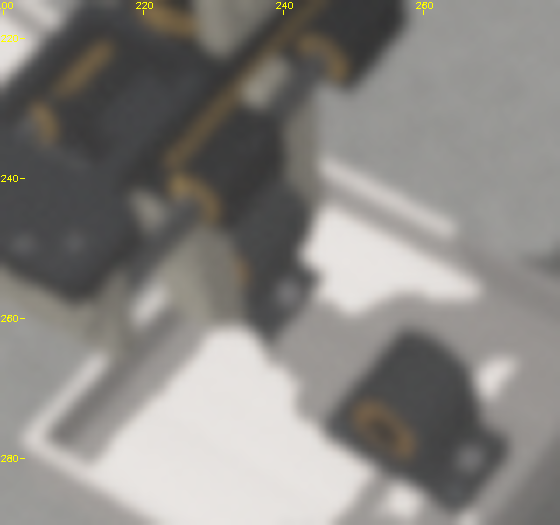

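Call:
drive_tool(
  offset=[
    [0.02,0.01,-0.02],
    [0.04,0.015,-0.02],
    [0.064,0.017,-0.02],
    [0.064,0.017,-0.02],
    [0.064,0.017,-0.02],
  ],
  angular=[
    [0,0.05,0],
    [0,0.1,0],
    [0,0.15,0],
    [0,0.195,0],
    [0,0.195,0],
  ],
)

```text
t: 37.2
position: [0.6414, -0.012, 0.0489]
tcp_rot: [-2.064, -2.049, -0.317]
wrist_force: [-0.5, 0.2, -3.0]
opening: 0.0256
grasp_force: 30.0
```

Run:
```python
from h import *
s=readout.sense(); r=Ro.from_rotvec(s['tcp_rot'])
print(s['position'],r.as_matrix().round(3),s['wrist_force'])
print(r.inv().apply(np.array([.6416,-.011,.016])-s['position'])/.15)
```

```text
[ 0.64143088 -0.01197575  0.04893172] [[ 0.007  1.     0.001]
 [ 0.954 -0.007  0.301]
 [ 0.301 -0.001 -0.954]] [-0.54807594  0.20822113 -3.02516836]
[-0.05990421  0.0013471   0.21131301]
```

Call:
drive_tool(
  offset=[
    [-0.02,0,0.07],
    [-0.04,0,0.14],
    [-0.06,0,0.2],
    [-0.06,0,0.2],
    [-0.06,0,0.2],
  ],
  angular=[
    [0,0,0],
    [0,0,0],
    [0,0,0],
    [0,0,0],
    [0,0,0],
  ],
)

```text
t: 37.83
position: [0.6419, -0.0106, 0.0186]
tcp_rot: [-2.062, -2.051, -0.319]
wrist_force: [0.2, -0.3, -2.4]
opening: 0.0257
grasp_force: 30.0
```

Call:
drive_tool(
  offset=[
    [-0.002,0,0.006],
    [-0.004,0,0.012],
    [-0.005,0,0.016],
    [-0.005,0,0.016],
    [-0.005,0,0.016],
  ],
  angular=[
    [0,0,0],
    [0,0,0],
    [0,0,0],
    [0,0,0],
    [0,0,0],
  ],
)

```text
t: 38.45
position: [0.6418, -0.0106, 0.0159]
tcp_rot: [-2.062, -2.051, -0.318]
wrist_force: [0.2, 1.1, -2.3]
opening: 0.026
grasp_force: 30.0
```

Call:
drive_tool(
  offset=[
    [-0.002,0,0.005],
    [-0.004,0,0.01],
    [-0.004,0,0.013],
    [-0.004,0,0.013],
    [-0.004,0,0.013],
  ],
  angular=[
    [0,0,0],
    [0,0,0],
    [0,0,0],
    [0,0,0],
    [0,0,0],
  ],
)

```text
t: 39.08
position: [0.6418, -0.0106, 0.0139]
tcp_rot: [-2.062, -2.051, -0.318]
wrist_force: [0.2, 0.1, -2.5]
opening: 0.0259
grasp_force: 30.0
```

Call:
drive_tool(
  offset=[
    [-0.001,0,0.003],
    [-0.002,0,0.007],
    [-0.002,0,0.007],
    [-0.002,0,0.007],
    [-0.002,0,0.007],
  ],
  angular=[
    [0,0,0],
    [0,0,0],
    [0,0,0],
    [0,0,0],
    [0,0,0],
  ],
)

```text
t: 39.7
position: [0.6418, -0.0106, 0.0129]
tcp_rot: [-2.062, -2.051, -0.318]
wrist_force: [-0.6, -0.2, -0.3]
opening: 0.0258
grasp_force: 30.0
```

Call:
drive_tool(
  offset=[
    [-0.001,0,0.004],
    [-0.002,0,0.007],
    [-0.002,0,0.007],
    [-0.002,0,0.007],
    [-0.002,0,0.007],
  ],
  angular=[
    [0,0,0],
    [0,0,0],
    [0,0,0],
    [0,0,0],
    [0,0,0],
  ],
)

```text
t: 40.33
position: [0.6419, -0.0106, 0.0127]
tcp_rot: [-2.062, -2.051, -0.319]
wrist_force: [-4.8, -2.4, 9.0]
opening: 0.0257
grasp_force: 30.0
```

Run:
```python
from h import *
s=readout.sense(); print(s['position'],s['torque'],s['wrist_force'])
np.save("sc.npy",viewer.camera("scene"))
```

```text
[ 0.64188448 -0.01058851  0.01267178] [0.22680377 0.74520824 0.33878701] [-4.77367443 -2.35966975  8.9724783 ]
```

Call:
drive_tool(
  offset=[
    [0,0,0],
    [0,0,0],
    [0,0,0],
    [0.01,0,-0.04],
    [0.09,0,-0.29],
  ],
  angular=[
    [0,0,0],
    [0,0,0],
    [0,0,0],
    [0,0,0],
    [0,0,0],
  ],
  hand=0.5,
)

```text
t: 41.0
position: [0.6404, -0.0106, 0.056]
tcp_rot: [-2.061, -2.048, -0.315]
wrist_force: [0.7, 0.3, -0.3]
opening: 0.0464
grasp_force: 0.0
```

Call:
drive_tool(
  offset=[
    [0.09,0,-0.29],
    [0.09,-0.05,-0.29],
    [0.09,-0.1,-0.29],
    [0.09,-0.2,-0.29],
    [0.09,-0.3,-0.29],
  ],
  angular=[
    [0,-0.05,0],
    [0,-0.1,0],
    [0,-0.15,0],
    [0,-0.2,0],
    [0,-0.2,0],
  ],
)

```text
t: 41.62
position: [0.5964, -0.0099, 0.1033]
tcp_rot: [2.221, 2.212, -0.009]
wrist_force: [-0.9, -0.1, -0.1]
opening: 0.0464
grasp_force: 0.0
```

Run:
```python
from h import *
go(.4296,.1458,.1,.297)
```

```text
t 41.62 pos [ 0.5964 -0.0099  0.1033] yaw 1.5667 open 0.0464
go [ 1.033 -1.117  0.012] turn [0.004 0.005 0.808]
```

Call:
drive_tool(
  offset=[
    [0.1,-0.11,0],
    [0.2,-0.22,0],
    [0.3,-0.33,0.01],
    [0.4,-0.44,0.01],
    [0.5,-0.55,0.01],
  ],
  angular=[
    [0,0,0.1],
    [0,0,0.2],
    [0.002,0.002,0.3],
    [0.003,0.003,0.4],
    [0.004,0.005,0.5],
  ],
)

```text
t: 42.25
position: [0.5143, 0.0652, 0.1011]
tcp_rot: [-2.907, -1.186, 0.002]
wrist_force: [-0.2, 0.5, -0.5]
opening: 0.0463
grasp_force: 0.0
```

Run:
```python
from h import *
go(.4296,.1458,.1,.297)
```

```text
t 42.25 pos [0.5143 0.0652 0.1011] yaw 0.7745 open 0.0463
go [-0.028 -0.779  0.01 ] turn [-0.002  0.001  0.304]
```

Call:
drive_tool(
  offset=[
    [0,-0.2,0],
    [-0.01,-0.4,0],
    [-0.02,-0.6,0],
    [-0.028,-0.78,0.01],
    [-0.028,-0.78,0.01],
  ],
  angular=[
    [0,0,0.08],
    [0,0,0.16],
    [0,0,0.24],
    [0,0,0.304],
    [0,0,0.304],
  ],
)

```text
t: 42.88
position: [0.4287, 0.1456, 0.0999]
tcp_rot: [-3.103, -0.476, 0.004]
wrist_force: [0.6, -0.3, 0.0]
opening: 0.0465
grasp_force: 0.0
```

Run:
```python
from fit import *
ims={n:viewer.camera(n) for n in("top","scene")}
go(.4296,.1458,.003,.297)
fit("R",ims,[.6418,-.02,-1.586,.004,0,0],dict(top=(277,122,29,30),scene=(222,244,32,34)))
fit("L",ims,[.6434,.0402,-1.586,.004,0,0],dict(top=(248,122,29,30),scene=(247,256,30,36)))
cv2.imwrite("pics/p9.png",np.hstack([crop(ims["top"],245,105,65,65,6),crop(ims["scene"],215,235,65,65,6)]))
```

```text
t 42.98 pos [0.4301 0.1448 0.1   ] yaw 0.3046 open 0.0461
go [-0.001 -0.006  0.647] turn [-0.001  0.001  0.005]
R [ 0.6397 -0.0182 -1.5893  0.0022  0.0366 -0.0082] -1.7342
L [ 0.6421  0.036  -1.6161  0.002  -0.059   0.0738] -1.6822
```

View pics/p9.png

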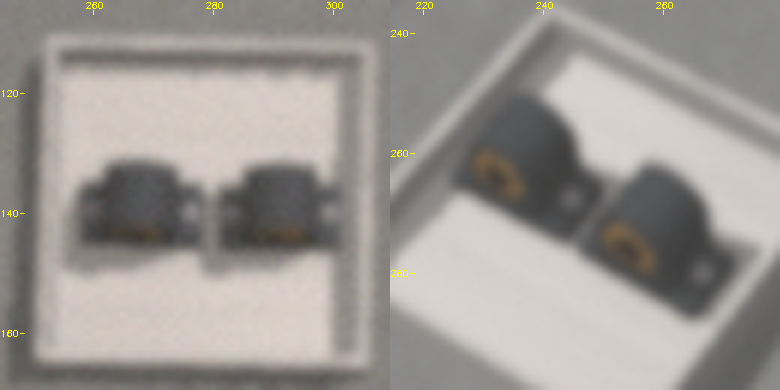

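Both blocks now stand flat with a gap between them (top pixels 268 and 291, row 140). Next is the rod.

Call:
drive_tool(
  offset=[
    [0,-0.005,0.15],
    [0,-0.005,0.3],
    [0,-0.005,0.45],
    [0,-0.005,0.6],
    [0,-0.005,0.64],
  ],
  angular=[
    [0,0,0.005],
    [0,0,0.005],
    [0,0,0.005],
    [0,0,0.005],
    [0,0,0.005],
  ],
)

```text
t: 43.6
position: [0.4291, 0.1451, 0.0027]
tcp_rot: [-3.106, -0.461, 0.006]
wrist_force: [0.1, -0.1, 1.2]
opening: 0.0463
grasp_force: 0.0
```

Call:
drive_tool(
  offset=[
    [0,0,0],
    [0,0,0],
    [0,0,0],
    [0,0,0],
    [0,0,0],
  ],
  angular=[
    [0,0,0],
    [0,0,0],
    [0,0,0],
    [0,0,0],
    [0,0,0],
  ],
  hand=0,
)

```text
t: 44.22
position: [0.4292, 0.1458, 0.0039]
tcp_rot: [-3.106, -0.461, 0.003]
wrist_force: [-1.9, -0.9, 6.8]
opening: 0.0115
grasp_force: 30.0
```

Run:
```python
from h import *
go(.4296,.1458,.1,.297)
```

```text
t 44.23 pos [0.4292 0.1458 0.0039] yaw 0.2946 open 0.0115
go [ 0.002 -0.    -0.641] turn [-0.001  0.001 -0.002]
```

Call:
drive_tool(
  offset=[
    [0,0,-0.05],
    [0,0,-0.2],
    [0,0,-0.35],
    [0,0,-0.5],
    [0,0,-0.64],
  ],
  angular=[
    [0,0,0],
    [0,0,0],
    [0,0,0],
    [0,0,0],
    [0,0,0],
  ],
)

```text
t: 44.85
position: [0.4291, 0.1456, 0.1006]
tcp_rot: [-3.106, -0.461, 0.004]
wrist_force: [-0.3, 0.1, -2.0]
opening: 0.0119
grasp_force: 30.0
```

Call:
drive_tool(
  offset=[
    [0.02,0.12,0],
    [0.05,0.3,0],
    [0.07,0.5,0],
    [0.1,0.7,0],
    [0.12,0.92,0],
  ],
  angular=[
    [0,0,0],
    [0,0,0],
    [0,0,0],
    [0,0,0],
    [0,0,0],
  ],
)

```text
t: 45.48
position: [0.4867, 0.018, 0.0995]
tcp_rot: [-3.106, -0.461, 0.004]
wrist_force: [-0.8, -0.5, -1.8]
opening: 0.0116
grasp_force: 30.0
```

Call:
drive_tool(
  offset=[
    [0.03,0.19,0],
    [0.05,0.38,0],
    [0.08,0.57,0],
    [0.1,0.75,0],
    [0.12,0.92,0],
  ],
  angular=[
    [0,0,0],
    [0,0,0],
    [0,0,0],
    [0,0,0],
    [0,0,0],
  ],
)

```text
t: 46.1
position: [0.5438, -0.1089, 0.0991]
tcp_rot: [-3.106, -0.46, 0.004]
wrist_force: [0.1, 0.9, -0.9]
opening: 0.0117
grasp_force: 30.0
```

Call:
drive_tool(
  offset=[
    [0.03,0.19,0],
    [0.05,0.38,0],
    [0.08,0.57,0],
    [0.1,0.75,0],
    [0.12,0.92,0],
  ],
  angular=[
    [0,0,-0.08],
    [0,0,-0.17],
    [0,0,-0.26],
    [0,0,-0.35],
    [0,0,-0.44],
  ],
)

```text
t: 46.72
position: [0.6011, -0.2356, 0.0986]
tcp_rot: [-2.762, -1.491, 0.003]
wrist_force: [0.3, 0.3, -1.4]
opening: 0.0115
grasp_force: 30.0
```

Run:
```python
from h import *
go(.6028,-.2353,.1,1.386)
```

```text
t 46.73 pos [ 0.6011 -0.2356  0.0986] yaw 0.9902 open 0.0115
go [ 0.008  0.008 -0.009] turn [-0.002 -0.    -0.252]
```

Call:
drive_tool(
  offset=[
    [0.008,0.008,0],
    [0.008,0.008,0],
    [0.008,0.008,0],
    [0.008,0.008,0],
    [0.008,0.008,0],
  ],
  angular=[
    [0,0,-0.08],
    [0,0,-0.16],
    [0,0,-0.252],
    [0,0,-0.252],
    [0,0,-0.252],
  ],
)

```text
t: 47.35
position: [0.6026, -0.2345, 0.0986]
tcp_rot: [-2.422, -1.996, 0.002]
wrist_force: [-0.7, -0.5, -0.1]
opening: 0.0119
grasp_force: 30.0
```

Call:
drive_tool(
  offset=[
    [0,0,0.1],
    [0,0,0.2],
    [0,0,0.35],
    [0,0,0.5],
    [0,0,0.5],
  ],
  angular=[
    [0,0,0],
    [0,0,0],
    [0,0,0],
    [0,0,0],
    [0,0,0],
  ],
)

```text
t: 47.98
position: [0.6011, -0.2337, 0.0209]
tcp_rot: [-2.417, -1.997, 0.005]
wrist_force: [-0.6, -1.0, -1.3]
opening: 0.0116
grasp_force: 30.0
```

Run:
```python
from h import *
go(.6028,-.2353,.012,1.386)
```

```text
t 47.98 pos [ 0.6011 -0.2337  0.0209] yaw 1.3811 open 0.0116
go [-0.008  0.014  0.059] turn [-0.005 -0.001 -0.003]
```

Call:
drive_tool(
  offset=[
    [0,0.01,0.02],
    [0,0.01,0.04],
    [0,0.01,0.06],
    [0,0.01,0.06],
    [0,0.01,0.06],
  ],
  angular=[
    [0,0,0],
    [0,0,0],
    [0,0,0],
    [0,0,0],
    [0,0,0],
  ],
)

```text
t: 48.6
position: [0.604, -0.2347, 0.0146]
tcp_rot: [-2.419, -2.0, 0.002]
wrist_force: [-0.7, -0.4, -1.0]
opening: 0.0118
grasp_force: 30.0
```

Call:
drive_tool(
  offset=[
    [0,0,0.005],
    [0,0,0.01],
    [0,0,0.013],
    [0,0,0.013],
    [0,0,0.013],
  ],
  angular=[
    [0,0,0],
    [0,0,0],
    [0,0,0],
    [0,0,0],
    [0,0,0],
  ],
)

```text
t: 49.22
position: [0.6039, -0.2347, 0.0125]
tcp_rot: [-2.419, -2.0, 0.002]
wrist_force: [0.1, 0.2, -1.3]
opening: 0.0118
grasp_force: 30.0
```

Call:
drive_tool(
  offset=[
    [0,0,0.005],
    [0,0,0.01],
    [0,0,0.013],
    [0,0,0.013],
    [0,0,0.013],
  ],
  angular=[
    [0,0,0],
    [0,0,0],
    [0,0,0],
    [0,0,0],
    [0,0,0],
  ],
)

```text
t: 49.85
position: [0.604, -0.2347, 0.0106]
tcp_rot: [-2.419, -2.0, 0.002]
wrist_force: [-0.6, 0.3, -0.7]
opening: 0.0116
grasp_force: 30.0
```

Call:
drive_tool(
  offset=[
    [0,0,0.003],
    [0,0,0.007],
    [0,0,0.007],
    [0,0,0.007],
    [0,0,0.007],
  ],
  angular=[
    [0,0,0],
    [0,0,0],
    [0,0,0],
    [0,0,0],
    [0,0,0],
  ],
)

```text
t: 50.48
position: [0.6039, -0.2347, 0.0095]
tcp_rot: [-2.419, -2.0, 0.002]
wrist_force: [-0.2, -0.2, -0.9]
opening: 0.0118
grasp_force: 30.0
```

Call:
drive_tool(
  offset=[
    [0,0,0.003],
    [0,0,0.007],
    [0,0,0.007],
    [0,0,0.007],
    [0,0,0.007],
  ],
  angular=[
    [0,0,0],
    [0,0,0],
    [0,0,0],
    [0,0,0],
    [0,0,0],
  ],
)

```text
t: 51.1
position: [0.6039, -0.2347, 0.0085]
tcp_rot: [-2.419, -2.0, 0.002]
wrist_force: [-0.1, 0.3, -0.4]
opening: 0.0118
grasp_force: 30.0
```

Call:
drive_tool(
  offset=[
    [0,0,0.003],
    [0,0,0.006],
    [0,0,0.006],
    [0,0,0.006],
    [0,0,0.006],
  ],
  angular=[
    [0,0,0],
    [0,0,0],
    [0,0,0],
    [0,0,0],
    [0,0,0],
  ],
)

```text
t: 51.72
position: [0.604, -0.2347, 0.008]
tcp_rot: [-2.419, -2.0, 0.002]
wrist_force: [-2.2, 1.8, 5.7]
opening: 0.0119
grasp_force: 30.0
```

Call:
drive_tool(
  offset=[
    [0,0,0],
    [0,0,0],
    [0,0,0],
    [0,0,-0.05],
    [0,0,-0.3],
  ],
  angular=[
    [0,0,0],
    [0,0,0],
    [0,0,0],
    [0,0,0],
    [0,0,0],
  ],
  hand=0.5,
)

```text
t: 52.35
position: [0.6029, -0.2342, 0.0516]
tcp_rot: [-2.417, -1.997, 0.004]
wrist_force: [0.2, -0.9, 0.8]
opening: 0.0462
grasp_force: 0.0
```

Call:
drive_tool(
  offset=[
    [0,0,-0.3],
    [0,-0.2,-0.5],
    [0,-0.4,-0.7],
    [0,-0.6,-0.8],
    [0,-0.8,-0.8],
  ],
  angular=[
    [0,0,0],
    [0,0,0],
    [0,0,0],
    [0,0,0],
    [0,0,0],
  ],
)

```text
t: 52.98
position: [0.4862, -0.2125, 0.1747]
tcp_rot: [-2.421, -2.002, -0.0]
wrist_force: [-0.1, -0.3, -0.6]
opening: 0.0461
grasp_force: 0.0
```

Call:
drive_tool(
  offset=[
    [0,-0.2,0],
    [0,-0.4,0],
    [0,-0.6,0],
    [0,-0.8,0],
    [0,-0.8,0],
  ],
  angular=[
    [0,0,0],
    [0,0,0],
    [0,0,0],
    [0,0,0],
    [0,0,0],
  ],
)

```text
t: 53.6
position: [0.3676, -0.1895, 0.1738]
tcp_rot: [-2.42, -1.999, 0.002]
wrist_force: [0.7, 0.1, -0.1]
opening: 0.0467
grasp_force: 0.0
```

Run:
```python
from h import *
np.set_printoptions(precision=4,suppress=True)
# eye holes: darkest compact spots within the long tray floor; expected pixels from the placing
d=np.array([np.cos(1.384),np.sin(1.384)])
for n in("top","scene"):
    im=cv2.GaussianBlur(viewer.camera(n).max(2).astype(np.float32),(0,0),.7); W=[]
    for s in(1,-1):
        u,v=w2px(n,[*(np.array([.604,-.2347])+s*.045*d),.018]); u0,v0=int(round(u))-7,int(round(v))-7
        p=im[v0:v0+15,u0:u0+15]; m=p<p.min()+25; y,x=np.nonzero(m); q=(u0+x.mean(),v0+y.mean())
        W.append(px2w(n,*q,.018)); print(n,(round(u,1),round(v,1)),np.round(q,1),m.sum(),p.min(),W[-1][:2])
    print("length",np.linalg.norm(W[0]-W[1]))
s=readout.sense();print(s['t'],s['position'])
```

```text
top (np.float64(363.1), np.float64(151.0)) [363.  151.5] 16 99.526825 [ 0.6111 -0.1903]
top (np.float64(400.5), np.float64(157.7)) [400.5 158.5] 16 100.630356 [ 0.5938 -0.2789]
length 0.09021394941026849
scene (np.float64(184.1), np.float64(222.3)) [186.  224.3] 13 83.91882 [ 0.6147 -0.1826]
scene (np.float64(161.0), np.float64(203.9)) [161.5 204. ] 10 87.25877 [ 0.5954 -0.2775]
length 0.09687344187913693
53.7 [ 0.3693 -0.1901  0.1739]
```

Run:
```python
from h import *
im=viewer.camera("scene").max(2)
print("cols 178..194"); print(im[214:232,178:195]); print("other, cols 154.."); print(im[196:212,154:171])
```

```text
cols 178..194
[[195 204 208 208 210 209 207 208 209 210 211 212 213 214 213 211 205]
 [183 191 198 205 209 209 209 208 209 208 209 211 211 212 213 213 212]
 [173 178 184 191 203 207 209 208 208 207 208 209 211 211 212 213 212]
 [167 170 173 178 192 203 206 206 205 205 206 208 207 210 212 212 212]
 [165 167 169 172 182 194 198 199 197 200 201 204 207 208 209 211 212]
 [162 166 170 173 178 182 181 177 178 185 191 196 201 206 208 210 211]
 [154 164 171 177 175 165 154 144 146 160 173 185 195 203 206 208 208]
 [147 159 171 176 162 135 113 103 110 133 158 173 184 199 205 207 208]
 [154 156 168 168 142 104  81  74  86 117 149 164 173 190 198 201 205]
 [175 164 165 159 129  93  74  74  90 121 148 154 154 168 178 187 197]
 [195 176 167 157 137 109  98  99 116 137 149 142 130 136 151 164 184]
 [203 187 169 161 149 136 130 130 138 145 141 125 110 118 134 149 168]
 [207 193 172 157 152 150 149 145 142 136 123 109 103 115 131 143 159]
 [209 198 173 151 140 141 140 134 126 117 108  99 105 119 133 142 153]
 [209 201 184 156 136 125 121 117 112 107 104 104 112 127 139 148 162]
 [211 207 197 175 150
[... 647 characters left out ...]
208 201 188 171 152 137 128 133 150 170 182 195 204 208 211]
 [213 211 204 191 171 141 114  96  88 101 128 158 171 182 197 206 209]
 [213 210 201 182 156 122  89  74  74  91 125 154 162 165 181 197 204]
 [212 210 199 178 153 127 103  91  96 113 139 159 158 148 157 175 189]
 [211 211 198 175 159 145 133 127 130 143 158 165 161 150 148 155 167]
 [212 210 198 177 160 152 150 149 148 158 166 170 167 162 157 152 154]
 [211 210 203 182 158 144 142 140 141 151 163 168 170 168 166 162 156]
 [212 212 207 191 163 137 125 121 121 134 149 161 165 168 169 168 165]
 [213 212 211 201 179 152 130 120 118 122 135 149 159 164 168 169 169]
 [214 214 213 209 198 177 159 146 140 139 140 143 148 156 163 169 170]]
```

The rod's eye holes sit within 1 px of where a flat rod would show them in both cameras (184,222 and 161,204 in the scene view), and the arm is clear.

```bash
python3 -c "
from station import ctrl
print(ctrl.hand_in())"
```

```text
the job is handed in; nothing more can be done
None
```

All five parts are in their trays and the job is handed in at about 54 s; one bearing block first came to rest tilted against the tray wall, so I regrasped it and set it down flat, and the final camera checks showed every part flat and apart.

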